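Seal the spice tins in the lidding press

ROBOT

A 6-joint arm with a two-finger parallel gripper is mounted at the origin on the work surface. World frame = base frame: x ahead of the robot, y to its left, z up, the work surface at z = 0. Lengths are in mm, angles in rad, forces in N, time in s.
With the tool pointing down it reaches from about 300 to 750 mm from the base axis. Payload 8.5 kg.
Tool frame: the origin (TCP) lies between the finger pads; the fingertips stand 8 mm ahead of it and the grasp point (between the pads) lies 11 mm behind it; z points along the fingers, x is the direction in which the jaws open and shut, and the axes are right-handed (so a half turn about z gives the same grasp; the last joint's range is limited). The gripper opens to 85 mm and grips with 20 to 120 N. Pads are 22 mm wide; open, the fingers measure 114 mm over their backs; the gripper's body (76 mm by 85 mm) begins 54 mm behind the grasp point. The pads swing forward as they close: fully open they stand 13 mm farther back than shut.
Start: joints at [1.058, 0.381, 1.297, -0, 1.464, -0.215], TCP at [161.371, 525.775, 239.322] pointing down, gripper open.
Joint ranges: [-3.11, 3.11], [-0.89, 2.33], [0.22, 2.48], [-1.42, 4.56], [0.17, 2.85], [-2.88, 2.88]. Speed limits (rad/s): [2.39, 2.39, 3.14, 3.14, 3.14, 3.14].

INTERFACE

Orientations are given as [roll, pitch, yaw] about the fixed x, y, z axes, in that order (R = Rz(yaw) Ry(pitch) Rx(roll)).
In Python, from bench import r gives the robot as it stands.
- The arm moves only by the tool play_rows, never from a script. Its argument "series" is a list of rows, each an object with "dp": the shift along the tool's x, y, z in m, a list of three; "dr": the turn, a rotation vector about the tool's x, y, z in degrees, a list of three; "fingers": the opening, from -1 (shut) to 1 (fully open). A call has 1 to 5 rows; each row shifts and turns the commanded pose from where the row before left it, along the tool's axes as they then stand; what a row does not reach is not made up. A row lasts 1/10 s, in which the tool goes at most 50 mm and 8.59 degrees, less where a joint would pass 70% of its speed; a pose out of reach is approached as far as the arm can. A call with a gripper value outside its range is refused whole. The fingers move at their own pace and stop on an object; "squeeze" is the grip in N (left out, the last holds). Time passes only in rows, so rows that do not move let the fingers close. It gives the time, the measured TCP pose, the force and the opening at its end, in the units of the state.
- r.sense(): the state, without advancing time (a new reading comes with each control period).
- r.read_camera(name): name is "scene" or "top" or "wrist"; returns (picture, depth): 384x512x3 uint8, blue, green, red; 384x512 float32, mm along the optical axis (not along the pixel's ray), 0 where there is no reading.
- r.camera_info(name): a dict with "intrinsics" (3x3 intrinsics, pixels), "rvec" (rotation vector, rad) and "tvec" (3), from world to camera coordinates, as OpenCV has them. Camera axes: x right, y down, z forward; pixel columns grow to the right and rows downward; lengths in mm; the calibration is good to about 2 mm. A picture is of the moment at which its call begins: read the wrist's pose just before it. camera_info takes no time and is no camera call; for the wrist camera it gives the pose at the moment of the call.
- r.hand_in(): hands the job in, once; it reports no verdict.
The state is a dict: "clock": time; "qpos": joint angles; "joint_velocities": joint speeds; "effort": joint torques, N m; "position": TCP position; "orientation": TCP orientation; "force": force on the tool from outside, world axes, zero at the start; "torque": the same for the moment, N m; "finger_gap": finger opening in mm.
Only numpy, scipy, OpenCV 4.12 (cv2) and the standard library are available. Lean on these libraries where they do the work, as an engineer would, in place of code of your own. Each camera call takes 0.05 s, during which the arm holds its last target. There are 200 camera calls.

TASK

Seal each spice tin whose lid still stands proud: stand it in the nest of the press, swing the clamp lever fully shut in front of it, swing the press lever down to its stop so that the lid goes fully home, and let the lever come back up. Never work the press with the clamp open. Finish with all the tins, those already sealed too, standing upright inside the tray, the clamp swung fully shut on the empty nest and everything else left where it was.

Things in the scene. Friction and masses are not known exactly. Their poses are not given: they have to be found in the camera images.
- station: The lidding press: a fixed dark steel base plate 250 x 150 x 12 mm that carries a nest, a clamp lever and a press lever. Origin at table level under the nest centre; its -x side is the open front of the nest, its +x side carries the press lever's column (two grey cheeks 130 mm tall, 105 mm behind the nest centre).
- nest (a point): Centre of the nest floor (12 mm above the table): a square bay between low aluminium fences (tops 18 mm above the nest floor) at the back (+x face at 31 mm) and both sides (inner faces at +-36 mm in y), open to the front (-x). A 60 mm tin stands in it. Axes as the station's.
- clamp (a joint): Clamp lever of the nest, rad: 0 = fully shut, the bar lying across the open front of the nest along +y with its inner face 32 mm in front of the nest centre; grows to 1.6 = open, pointing forward (-x of the station). It turns about a vertical hinge and stays where it is left.
- clamp_hinge (a point): Vertical hinge axis of the clamp lever, at the station's (-38, -55) mm; bar 12 mm thick, 14 mm high, top 32 mm above the table.
- clamp_knob (a point): Grip point on the clamp lever's upright black knob: a post of 18 mm diameter, 135 mm from the hinge, its top 68 mm above the table; this point is 15 mm below its top.
- press (a joint): Press lever, rad: 0 = up (upright, where its spring holds it); grows as the lever is swung forward over the nest (towards the station's -x) and down to its stop at 1.57, horizontal, when its round pad has pushed a lid in the nest fully home. Springs back up when let go. About 5 to 18 N at the handle.
- press_pivot (a point): Horizontal hinge axis (along the station's y) of the press lever, 105 mm behind the nest centre and 115 mm above the table.
- press_grip (a point): Grip point on the press lever's black handle: a round bar of 16 mm diameter parallel to the station's y, 190 mm from the pivot; it sticks out 77 mm to the station's -y side of the lever, and this point is 47 mm out along it.
- tray: Fixed shallow aluminium tray, 210 (x) x 200 (y) x 20 mm high, walls 4 mm; origin under its centre.
- tray_floor (a point): Centre of the tray's inner floor, 4 mm above the table; axes as the tray's.
- tin_a: Spice tin: steel cylinder 60 mm diameter, 70 mm tall, about 0.3 kg, with a grey plug lid (56 mm diameter, 10 mm thick) above it that stands 8 to 10 mm proud, its black plug showing, until it has been pressed home; some tins are sealed already. Origin at the centre of its underside, z up.
- lid_a (a joint): How far the lid of tin_a stands proud of home, m: about 0.009 when it still has to be pressed, 0 = fully home.
- tin_b: Spice tin: steel cylinder 60 mm diameter, 70 mm tall, about 0.3 kg, with a grey plug lid (56 mm diameter, 10 mm thick) above it that stands 8 to 10 mm proud, its black plug showing, until it has been pressed home; some tins are sealed already. Origin at the centre of its underside, z up.
- lid_b (a joint): How far the lid of tin_b stands proud of home, m: about 0.009 when it still has to be pressed, 0 = fully home.
- tin_c: Spice tin (may be absent): steel cylinder 60 mm diameter, 70 mm tall, about 0.3 kg, with a grey plug lid (56 mm diameter, 10 mm thick) above it that stands 8 to 10 mm proud, its black plug showing, until it has been pressed home; some tins are sealed already. Origin at the centre of its underside, z up.
- lid_c (a joint): How far the lid of tin_c stands proud of home, m: about 0.009 when it still has to be pressed, 0 = fully home.
- tin_d: Spice tin (may be absent): steel cylinder 60 mm diameter, 70 mm tall, about 0.3 kg, with a grey plug lid (56 mm diameter, 10 mm thick) above it that stands 8 to 10 mm proud, its black plug showing, until it has been pressed home; some tins are sealed already. Origin at the centre of its underside, z up.
- lid_d (a joint): How far the lid of tin_d stands proud of home, m: about 0.009 when it still has to be pressed, 0 = fully home.
- bowl: Bystander, to be left alone: steel bowl, 120 mm wide, 50 tall.
- oil_bottle: Bystander, to be left alone: green oil bottle, 60 mm diameter, 190 tall.
- pepper_mill: Bystander, to be left alone: wooden pepper mill, 56 mm diameter, 145 tall.
- spatula: Bystander, to be left alone: spatula lying flat.
- sauce_can: Bystander, to be left alone: food can, 70 mm diameter, 90 tall.
- weight: Bystander, to be left alone: dark steel disc weight, 70 mm diameter, 45 tall.

How it is judged:
By the outcome, as a careful person would: the job done as asked, in the order asked, and still so for the second after the job is handed in, with the robot touching nothing.
Of tin_c, tin_d only 1 to 2 are there at a start; the rules pass over those that are not, and their reading is None.
At some moment in a run one of tin_c, tin_d may be knocked a few centimetres aside while the robot is not near it.
Once in a run the grip may slacken for a moment while it holds something.
It also fails if it takes over 210 s, if anything falls off the work surface, if the arm or the gripper's body presses on something with over 40 N, if the wrist force passes 120 N, or if a joint passes its speed limit or range.

## Working session

There is one attempt and no reset: what is moved stays moved. The work goes in short steps, Python scripts to look and compute and a tool call to move; the robot and the scene stay as the last step left them, time stands still between calls to the robot, and variables do not carry over. Pictures are saved under pics/ and viewed, about 12 in all and at most 16, crops included, and the job is handed in when it is done.

Besides the shell and the picture viewer there is one more tool, called after "Call:" as name(argument=value, ...), one argument or row to a line, values as JSON. play_rows: Moves the arm, as the interface text tells. Its arguments: {"type":"object","properties":{"series":{"type":"array","items":{"type":"object","properties":{"dp":{"type":"array","items":{"type":"number"}},"dr":{"type":"array","items":{"type":"number"}},"fingers":{"type":"number"}}}},"squeeze":{"type":"number"}},"required":["series"]}

```bash
ls; mkdir -p pics; cat > h.py <<'E'
import numpy as np, cv2
from bench import r
def cam(n):
    i=r.camera_info(n); K=np.array(i["intrinsics"],float).reshape(3,3)
    R=cv2.Rodrigues(np.array(i["rvec"],float))[0]; t=np.array(i["tvec"],float).ravel()
    return K,R,t
def cloud(d,c):
    K,R,t=c; v,u=np.indices(d.shape)
    p=np.stack([(u-K[0,2])/K[0,0]*d,(v-K[1,2])/K[1,1]*d,d],-1)
    return (p-t)@R
def ray(u,v,z,c):
    K,R,t=c; o=-R.T@t; w=R.T@np.linalg.solve(K,[u,v,1.]); return o+w*(z-o[2])/w[2]
def grab(n,f=None):
    c=cam(n); im,d=r.read_camera(n)
    if f: cv2.imwrite('pics/'+f,im)
    return im,d,c
E
python3 - <<'E'
from h import *
print(r.sense())
for n in("top","scene"):
    im,d,c=grab(n,n+'0.png'); np.savez('pics/'+n+'0.npz',im=im,d=d,K=c[0],R=c[1],t=c[2]); print(n,c[0],-c[1].T@c[2],c[1])
a=cv2.imread('pics/top0.png');cv2.imwrite('pics/top0b.png',cv2.resize(a,(800,600),interpolation=cv2.INTER_CUBIC))
a=cv2.imread('pics/scene0.png');cv2.imwrite('pics/scene0b.png',cv2.resize(a,(800,600),interpolation=cv2.INTER_CUBIC))
E
```

```text
pics
{'clock': 0.0, 'qpos': array([ 1.05771986e+00,  3.81162949e-01,  1.29826609e+00,  1.87572620e-05,
        1.46360101e+00, -2.15344822e-01]), 'joint_velocities': array([ 0.00047462, -0.00019507, -0.00084593, -0.00085478,  0.00159036,
       -0.00026398]), 'effort': array([-2.08741170e-03, -4.48474431e+01, -2.31262672e+01, -3.76320686e-04,
        4.96835259e-03,  5.15467229e-05]), 'position': array([161.22093742, 525.54005878, 238.72772405]), 'orientation': array([-3.14126729e+00,  1.40020864e-03,  1.27306289e+00]), 'force': array([-0.46915182,  0.33024832, -0.15647093]), 'torque': array([-0.02018265, -0.01803338, -0.03382595]), 'finger_gap': 85.37844984366137}
top [[475.37736002   0.         257.13105018]
 [  0.         475.37736002 195.93493532]
 [  0.           0.           1.        ]] [ 414.63452948  -39.71844922 1508.7660333 ] [[ 0.03028099 -0.99954076 -0.00115564]
 [-0.99381807 -0.02998403 -0.10689529]
 [ 0.10681155  0.0043854  -0.99426961]]
scene [[426.03346768   0.         251.65890774]
 [  0.         426.03346768 192.45484645]
 [  0.           0.           1.        ]] [ 983.72033678 -835.57506656  800.60191558] [[ 0.89806165  0.43967492 -0.01308604]
 [ 0.24058794 -0.51588541 -0.82217984]
 [-0.36824275  0.73521984 -0.56907738]]
```

View pics/top0b.png

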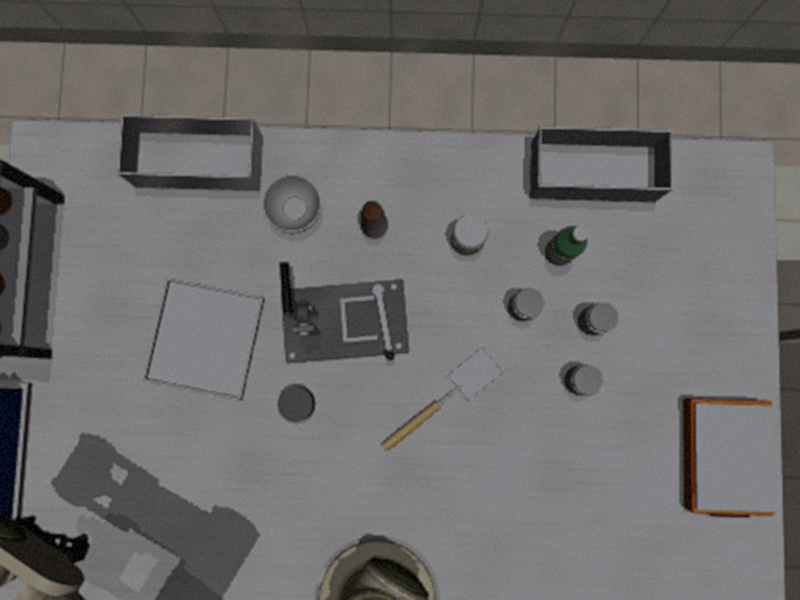

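View pics/scene0b.png

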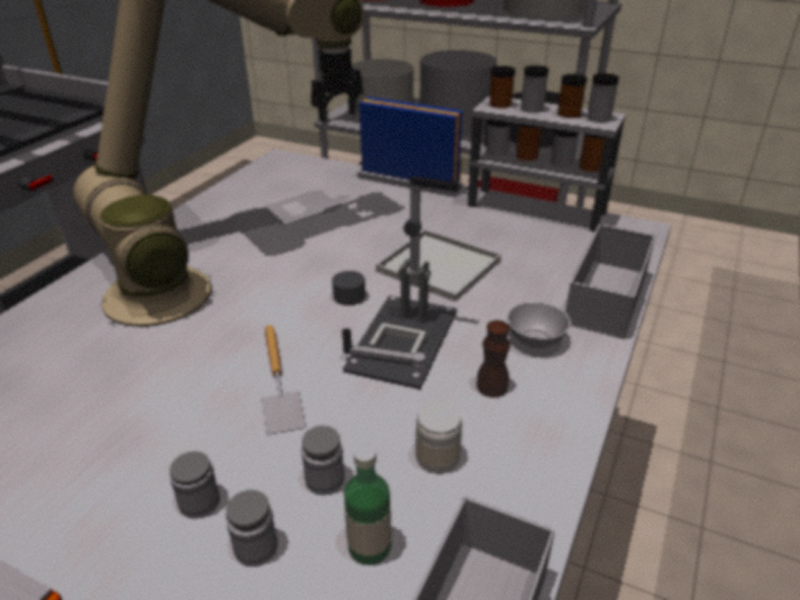

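```bash
python3 - <<'E'
from h import *
from scipy import ndimage as N
L={}
for n in("top","scene"):
    f=np.load(f'pics/{n}0.npz'); c=(f['K'],f['R'],f['t']); P=cloud(f['d'],c); L[n]=(f['im'],P,c,f['d'])
    print(n,"table z", np.nanmedian(P[...,2][(abs(P[...,0]-450)<100)&(abs(P[...,1]+150)<250)&(abs(P[...,2])<15)]))
    m=(P[...,2]>35)&(P[...,0]>250)&(P[...,0]<900)&(abs(P[...,1])<700)&(f['d']>0)
    l,k=N.label(m)
    for i in range(1,k+1):
        q=P[l==i]; vs=np.argwhere(l==i)
        if len(q)<60: continue
        zt=np.percentile(q[:,2],95); t=q[q[:,2]>zt-8]
        print(i,len(q),'ztop %.1f'%zt,'mid',np.round((t.min(0)+t.max(0))/2,1),'span',np.round(np.ptp(t,axis=0),0),'px',vs.mean(0).round(0)[::-1])
a=L['scene'][0]; s=a[250:384,90:320]; cv2.imwrite('pics/s1.png',cv2.resize(s,None,fx=3.4,fy=3.4,interpolation=cv2.INTER_CUBIC))
a=L['top'][0]; s=a[155:270,85:285]; cv2.imwrite('pics/s2.png',cv2.resize(s,None,fx=4,fy=4,interpolation=cv2.INTER_CUBIC))
E
```

```text
top table z 1.639597972986536
1 965 ztop 102.6 mid [854.  398.4 101.8] span [ 91. 261.  14.] px [117. 108.]
2 941 ztop 102.7 mid [ 854.4 -421.3  101.4] span [ 91. 261.  13.] px [388. 116.]
3 1745 ztop 204.5 mid [620.2 681.9 223.5] span [339.  25.  52.] px [ 14. 165.]
4 338 ztop 54.3 mid [775.6 194.4  52.8] span [117. 118.  13.] px [185. 126.]
6 293 ztop 144.0 mid [743.3  28.1 142.3] span [37. 36. 12.] px [239. 139.]
7 458 ztop 95.7 mid [ 720.6 -162.    94.2] span [61. 61. 13.] px [300. 149.]
8 474 ztop 192.0 mid [ 700.6 -352.4  191.5] span [27. 25. 13.] px [363. 155.]
9 473 ztop 315.3 mid [569.7 155.1 313.6] span [85. 24. 12.] px [189. 195.]
14 342 ztop 95.2 mid [ 584.6 -277.5   93.4] span [52. 52. 12.] px [337. 194.]
27 373 ztop 94.2 mid [ 560.2 -420.4   92.4] span [54. 54. 12.] px [384. 203.]
57 358 ztop 86.6 mid [ 440.3 -394.    85. ] span [54. 52. 13.] px [374. 242.]
58 418 ztop 51.5 mid [375.2 168.7  49.2] span [67. 68. 11.] px [189. 258.]
59 1939 ztop 66.1 mid [ 325.6 -652.2   64.6] span [151.  95.  13.] px [459. 282.]
scene table z 2.592140559631972
14 1843 ztop 262.0 mid [620
[... 289 characters left out ...]
048 ztop 139.3 mid [742.   26.4 139.1] span [40. 39. 15.] px [328. 217.]
39 75 ztop 70.3 mid [474.5 -13.1  67.9] span [16. 18.  8.] px [222. 216.]
57 952 ztop 93.1 mid [ 719.  -163.7   90.2] span [63. 64. 10.] px [280. 276.]
58 804 ztop 92.8 mid [ 583.1 -278.3   89.7] span [55. 56. 10.] px [206. 290.]
59 1578 ztop 191.3 mid [ 698.9 -352.9  188.7] span [27. 30. 10.] px [235. 322.]
60 821 ztop 83.8 mid [ 436.8 -394.5   81.4] span [55. 56. 11.] px [123. 305.]
61 1018 ztop 92.8 mid [ 557.8 -420.5   89.9] span [56. 56. 10.] px [160. 333.]
62 1571 ztop 101.3 mid [ 853.8 -369.7   98.5] span [ 92. 160.  10.] px [304. 344.]
64 565 ztop 64.4 mid [ 354.4 -623.5   61.8] span [90. 36.  8.] px [ 14. 375.]
```

View pics/s1.png

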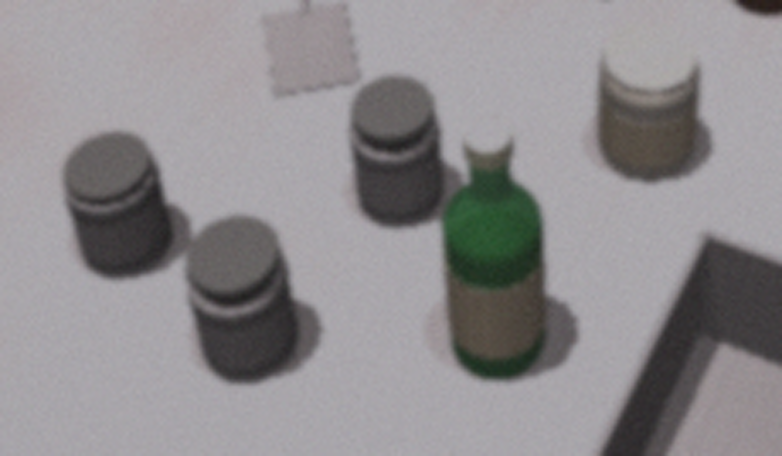

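View pics/s2.png

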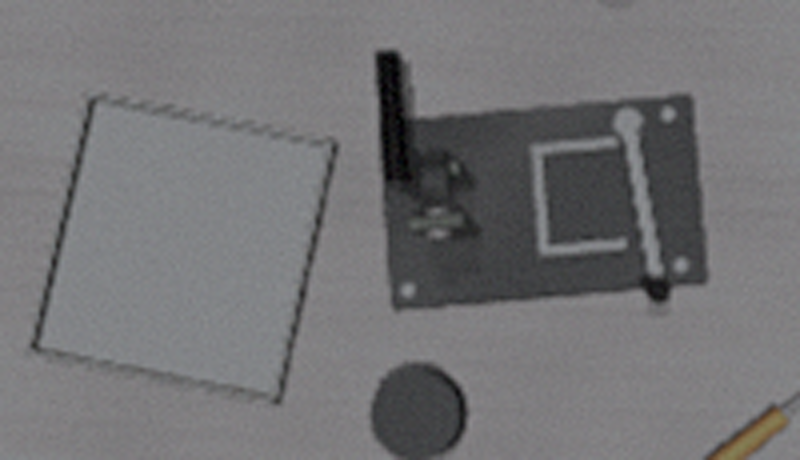

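```bash
python3 - <<'E'
from h import *
f=np.load('pics/top0.npz'); c=(f['K'],f['R'],f['t']); P=cloud(f['d'],c); im=f['im']
px=lambda x,y,z:ray(85+(x+.5)/4-.5,155+(y+.5)/4-.5,z,c)
print('tray',[px(*p,20).round(1)[:2] for p in((92,97),(337,147),(278,402),(33,348))])
print('plate corners',[px(*p,12).round(1)[:2] for p in((692,95),(707,283),(395,308))])
print('bolts',[px(*p,12).round(1)[:2] for p in((668,114),(680,265),(407,290))])
print('fence in back corners',[px(*p,30).round(1)[:2] for p in((545,158),(553,244))], 'fence out',[px(*p,30).round(1)[:2] for p in((532,146),(544,255))])
print('hinge',px(628,120,34),'knob',px(656,291,68),'handle ends',px(387,51,313),px(398,180,313))
g=im.max(-1).astype(int); m=((g<95)).astype(np.uint8); m=cv2.morphologyEx(m,cv2.MORPH_CLOSE,np.ones((7,7)))
m[:, :183]=0; m[:170]=0; m[:, 270:]=0;m[235:]=0
k,l,s,_=cv2.connectedComponentsWithStats(m); i=1+np.argmax(s[1:,4]); ct=np.argwhere(l==i)[:,::-1]
print(s[i])
q=np.array([ray(u,v,12,c)[:2] for u,v in ct]); print(cv2.minAreaRect(q.astype(np.float32)))
for n in('top','scene'):
    f=np.load(f'pics/{n}0.npz'); c=(f['K'],f['R'],f['t']); P=cloud(f['d'],c)
    for lo,hi,nm in((8,20,'plate'),(24,37,'fence')):
        s=(P[...,0]>410)&(P[...,0]<640)&(P[...,1]>-80)&(P[...,1]<190)&(P[...,2]>lo)&(P[...,2]<hi); q=P[s]; print(n,nm,len(q),cv2.minAreaRect(q[:,:2].astype(np.float32)),np.median(q[:,2]))
E
```

```text
tray [array([614.6, 441.2]), array([580.6, 245.5]), array([379.9, 281.3]), array([415.9, 474.6])]
plate corners [array([631.6, -33. ]), array([482.7, -49.3]), array([455.7, 195.1])]
bolts [array([615.8, -14.4]), array([496.2, -27.6]), array([470.1, 186.3])]
fence in back corners [array([575.8,  80.4]), array([508.6,  71.6])] fence out [array([584.9,  91. ]), array([499.8,  78.3])]
hinge [607.17011623  16.34944593  34.        ] knob [472.96843878 -10.5275731   68.        ] handle ends [610.39660808 160.62056399 313.        ] [528.14716789 149.76472413 313.        ]
[ 183  170   79   63 3754]
((558.6778564453125, 78.08921813964844), (197.14276123046875, 245.78631591796875), 2.6904091835021973)
top plate 2661 ((524.6063232421875, 57.28810119628906), (225.0464630126953, 265.18658447265625), 1.5777486562728882) 13.171232308053014
top fence 347 ((559.128662109375, 57.2296257019043), (193.8394012451172, 124.95639038085938), 81.7938461303711) 31.425993037182046
scene plate 1876 ((520.5733642578125, 73.8137435913086), (195.5140380859375, 245.1853485107422), 6.9294962882995605) 13.936355502317046
scene fence 511 ((514.7315673828125, 83.75898742675781), (152.63693237304688, 209.0213623046875), 17.56372833251953) 31.362214966113996
```

```bash
cat >> h.py <<'E'
from scipy.spatial.transform import Rotation as Ro
def pose():
    s=r.sense(); return s,Ro.from_euler('xyz',s["orientation"]).as_matrix(),np.array(s["position"])
def to(x,y,z,yaw=None):
    s,R,p=pose(); d=R.T@(np.array([x,y,z])-p); o=''
    if yaw is not None:
        G=Ro.from_euler('xyz',[np.pi,0,np.radians(yaw)]).as_matrix()
        o=np.degrees(Ro.from_matrix(R.T@G).as_rotvec()).round(2); d2=G.T@(np.array([x,y,z])-p); o=f'turn {o}; shift after turn {d2.round(1)}'
    print('to',(x,y,z),'shift',d.round(1),o)
E
python3 - <<'E'
from h import *
K,R,t=cam('wrist'); s,T,p=pose(); print(K); print('cam in tool',T.T@(-R.T@t-p)); print('cam axes in tool\n',(T.T@R.T).round(3))
to(545,-20,430,96.3)
E
```

```text
[[341.72983744   0.         249.78730317]
 [  0.         341.72983744 195.16191884]
 [  0.           0.           1.        ]]
cam in tool [-2.31858380e-02 -6.52261920e+01 -1.34168199e+02]
cam axes in tool
 [[ 1.    -0.001 -0.   ]
 [ 0.001  0.966  0.258]
 [ 0.    -0.258  0.966]]
to (545, -20, 430) shift [-409.2  526.9 -190.9] turn [ -0.03   0.06 -23.36]; shift after turn [-584.4  321.6 -191.2]
```

Call:
play_rows(
  series=[
    {"dp": [0,0,-0.03],"dr": [0,0,-7.8],"fingers": 1},
    {"dp": [0,0,-0.03],"dr": [0,0,-7.8],"fingers": 1},
    {"dp": [0,0,-0.031],"dr": [0,0,-7.8],"fingers": 1},
    {"dp": [-0.03,0.015,0],"dr": [0,0,0],"fingers": 1},
    {"dp": [-0.03,0.015,0],"dr": [0,0,0],"fingers": 1},
  ],
)

```text
clock: 0.6
position: [197.9, 469.0, 330.6]
orientation: [3.141, -0.001, 1.683]
force: [0.3, 0.4, 0.8]
finger_gap: 85.4
```

Call:
play_rows(
  series=[
    {"dp": [-0.035,0.017,0],"dr": [0,0,0],"fingers": 1},
    {"dp": [-0.035,0.017,0],"dr": [0,0,0],"fingers": 1},
    {"dp": [-0.035,0.017,0],"dr": [0,0,0],"fingers": 1},
    {"dp": [-0.035,0.017,0],"dr": [0,0,0],"fingers": 1},
    {"dp": [-0.035,0.017,0],"dr": [0,0,0],"fingers": 1},
  ],
)

```text
clock: 1.1
position: [302.0, 303.5, 330.1]
orientation: [-3.141, 0.0, 1.682]
force: [1.0, -0.0, -0.1]
finger_gap: 85.5
```

Call:
play_rows(
  series=[
    {"dp": [-0.035,0.017,0],"dr": [0,0,0],"fingers": 1},
    {"dp": [-0.035,0.017,0],"dr": [0,0,0],"fingers": 1},
    {"dp": [-0.035,0.017,0],"dr": [0,0,0],"fingers": 1},
    {"dp": [-0.035,0.017,0],"dr": [0,0,0],"fingers": 1},
    {"dp": [-0.035,0.017,0],"dr": [0,0,0],"fingers": 1},
  ],
)

```text
clock: 1.6
position: [405.9, 138.8, 330.2]
orientation: [-3.141, -0.0, 1.681]
force: [0.5, 0.8, 0.1]
finger_gap: 85.4
```

Call:
play_rows(
  series=[
    {"dp": [-0.035,0.017,0],"dr": [0,0,0],"fingers": 1},
    {"dp": [-0.035,0.017,0],"dr": [0,0,0],"fingers": 1},
    {"dp": [-0.035,0.017,0],"dr": [0,0,0],"fingers": 1},
    {"dp": [-0.035,0.017,0],"dr": [0,0,0],"fingers": 1},
    {"dp": [0,0,0],"dr": [0,0,0],"fingers": 1},
  ],
)

```text
clock: 2.1
position: [490.1, 5.4, 329.1]
orientation: [-3.14, 0.0, 1.677]
force: [0.3, 0.9, -0.2]
finger_gap: 85.4
```

```bash
python3 - <<'E'
from h import *
s,R,p=pose(); print(s['clock'],p,s['orientation'],s['qpos'])
im,d,c=grab('wrist'); np.savez('pics/w1.npz',im=im,d=d,K=c[0],R=c[1],t=c[2])
cv2.imwrite('pics/w1.png',cv2.resize(cv2.convertScaleAbs(im,alpha=1.4),(800,600),interpolation=cv2.INTER_CUBIC))
E
```

```text
2.1 [490.08304884   5.40393755 329.05536661] [-3.13978704e+00  1.06313057e-04  1.67724614e+00] [-2.30706841e-01  2.22517610e-01  1.27042026e+00 -6.99844216e-04
  1.65032354e+00 -1.90800790e+00]
```

View pics/w1.png

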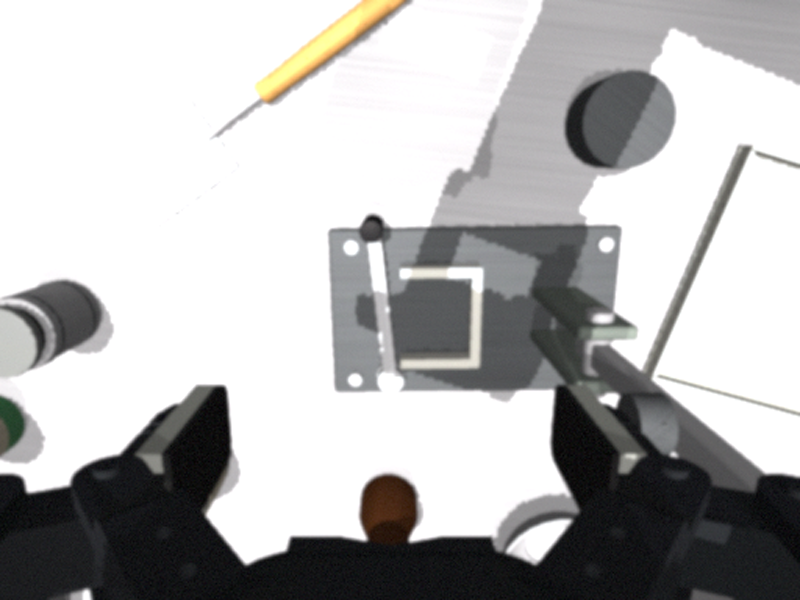

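```bash
python3 - <<'E'
from h import *
f=np.load('pics/w1.npz'); c=(f['K'],f['R'],f['t']); P=cloud(f['d'],c)
def px(x,y,z): return ray((x+.5)*.64-.5,(y+.5)*.64-.5,z,c)[:2]
C=[px(*p,12) for p in((330,229),(620,226),(335,391))]; B=[px(*p,12) for p in((350,247),(606,245),(355,380))]
F=[px(*p,30) for p in((471,278),(471,354))]; h=px(390,381,34); k=px(372,224,68)
for n,v in(('C',C),('B',B),('F',F)): print(n,np.round(v,1))
for a,b in((C[0],C[1]),(B[0],B[1]),(C[2],C[0]),(B[2],B[0]),(F[1],F[0])): print('len %.1f ang %.2f'%(np.linalg.norm(b-a),np.degrees(np.arctan2(*(b-a)[::-1]))))
yaw=np.radians(96.2); X=np.array([np.cos(yaw),np.sin(yaw)]);Y=np.array([-X[1],X[0]])
print('origin from fence',(F[0]+F[1])/2-31*X,'from hinge',h+38*X+55*Y,'knob',k,'hinge',h,'clamp angle',np.degrees(np.arctan2(*(k-h)[::-1]))-np.degrees(np.arctan2(*Y[::-1])), np.linalg.norm(k-h))
o=(F[0]+F[1])/2-31*X
q=(P[...,:2]-o)@np.array([X,Y]).T; Z=P[...,2]
def st(n,m): print(n,m.sum(),Z[m].mean().round(1) if m.any() else 0, q[m].min(0).round(1) if m.any() else 0,q[m].max(0).round(1) if m.any() else 0)
near=(abs(q[...,0])<120)&(abs(q[...,1])<95)
st('plate',near&(abs(Z-12)<7)); st('fence',near&(abs(Z-30)<6)&(q[...,0]>-20)); st('knob',near&(Z>55)&(q[...,0]<0))
st('nestfloor',(abs(q[...,0])<20)&(abs(q[...,1])<25)); m=(q[...,0]>45)&(Z>200)&(Z<310); st('lever',m)
b=near&(Z>55)&(q[...,0]<0)
E
```

```text
C [[483.8 -46.7]
 [455.7 195.8]
 [630.5 -31. ]]
B [[497.3 -28.6]
 [472.8 187.4]
 [617.8 -13.7]]
F [[509.6  74.3]
 [575.7  83.9]]
len 244.1 ang 96.61
len 217.4 ang 96.47
len 147.5 ang -173.87
len 121.5 ang -172.95
len 66.8 ang -171.77
origin from fence [546.03344434  48.29809828] from hinge [547.43619103  48.86000735] knob [469.6901424  -10.62558884] hinge [606.21846956  17.02223529] clamp angle 5.247934039404299 139.29962777267102
plate 12911 11.8 [-90.5 -77.6] [120.   73.2]
fence 1119 29.4 [-19.8 -46.5] [119.9  42. ]
knob 25863 390.9 [-106.2   48.6] [-0.  85.4]
nestfloor 1014 11.7 [-19. -25.] [19.9 25. ]
lever 2525 245.0 [ 80.3 -12.2] [110.8  14.6]
```

Call:
play_rows(
  series=[
    {"dp": [-0.003,-0.004,0.046],"dr": [0,0,0],"fingers": 0.1},
    {"dp": [-0.003,-0.004,0.046],"dr": [0,0,0],"fingers": 0.1},
    {"dp": [-0.003,-0.004,0.046],"dr": [0,0,0],"fingers": 0.1},
    {"dp": [-0.003,-0.004,0.046],"dr": [0,0,0],"fingers": 0.1},
    {"dp": [-0.003,-0.003,0.041],"dr": [0,0,0],"fingers": 0.1},
  ],
)

```text
clock: 2.65
position: [470.0, -7.2, 103.8]
orientation: [-3.141, -0.0, 1.683]
force: [1.3, -0.8, -0.8]
finger_gap: 47.0
```

Call:
play_rows(
  series=[
    {"dp": [0,0,0],"dr": [0,0,0],"fingers": 0.1},
    {"dp": [0,0,0],"dr": [0,0,0],"fingers": 0.1},
  ],
)

```text
clock: 2.85
position: [471.5, -7.7, 106.4]
orientation: [3.141, -0.0, 1.682]
force: [0.1, -0.3, 0.2]
finger_gap: 47.2
```

```bash
python3 - <<'E'
from h import *
s,R,p=pose(); print(s['clock'],p,s['orientation'])
to(473,-11,47,96.4)
im,d,c=grab('wrist'); np.savez('pics/w2.npz',im=im,d=d,K=c[0],R=c[1],t=c[2])
P=cloud(d,c); q=P[...,:2]; Z=P[...,2]
m=(abs(Z-66)<6)&(np.hypot(q[...,0]-473,q[...,1]+11)<25); print(m.sum(),P[m].min(0),P[m].max(0))
cv2.imwrite('pics/w2.png',cv2.resize(cv2.convertScaleAbs(im,alpha=1.4),(640,480)))
E
```

```text
2.85 [471.49466127  -7.74378767 106.39165008] [ 3.14135973e+00 -4.29578940e-05  1.68203357e+00]
to (473, -11, 47) shift [-3.4  1.1 59.4] turn [ 0.01 -0.   -0.03]; shift after turn [-3.4  1.1 59.4]
862 [466.39667186 -19.97679244  60.03840823] [483.79795981  -2.74507647  70.41204506]
```

View pics/w2.png

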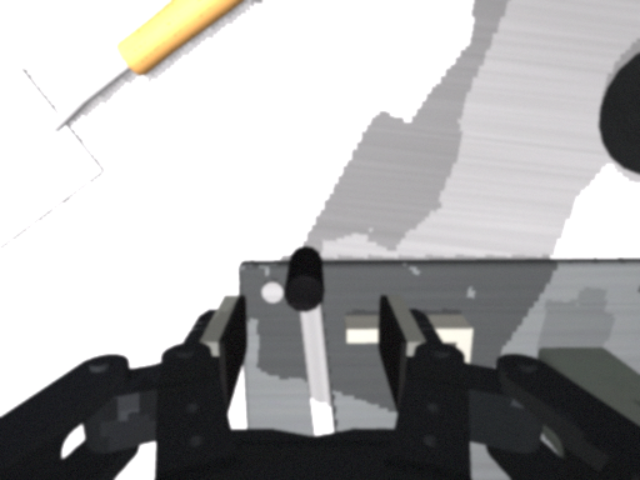

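Call:
play_rows(
  series=[
    {"dp": [-0.004,0.003,0],"dr": [0,0,0],"fingers": 0.1},
    {"dp": [0,0,0.03],"dr": [0,0,0],"fingers": 0.1},
    {"dp": [0,0,0.029],"dr": [0,0,0],"fingers": 0.1},
    {"dp": [0,0,0],"dr": [0,0,0],"fingers": -0.2},
    {"dp": [0,0,0],"dr": [0,0,0],"fingers": -1},
  ],
  squeeze=40,
)

```text
clock: 3.4
position: [475.5, -12.1, 47.7]
orientation: [3.14, 0.001, 1.682]
force: [0.6, -0.1, -0.4]
finger_gap: 20.7
```

Call:
play_rows(
  series=[
    {"dp": [0,0,0],"dr": [0,0,0],"fingers": -1},
    {"dp": [0,0,0],"dr": [0,0,0],"fingers": -1},
  ],
)

```text
clock: 3.6
position: [475.6, -12.2, 47.9]
orientation: [3.138, 0.001, 1.682]
force: [-0.4, 0.9, 6.4]
finger_gap: 16.7
```

Call:
play_rows(
  series=[
    {"dp": [-0.0163,0.0028,0],"dr": [0,0,0],"fingers": -1},
    {"dp": [-0.0158,0.0046,0],"dr": [0,0,0],"fingers": -1},
    {"dp": [-0.0151,0.0066,0],"dr": [0,0,0],"fingers": -1},
    {"dp": [-0.0142,0.0084,0],"dr": [0,0,0],"fingers": -1},
  ],
)

```text
clock: 4.0
position: [504.2, -70.7, 47.8]
orientation: [3.14, 0.0, 1.682]
force: [-1.9, 3.8, 4.1]
finger_gap: 16.8
```

Call:
play_rows(
  series=[
    {"dp": [-0.0131,0.01,0],"dr": [0,0,0],"fingers": -1},
    {"dp": [-0.0117,0.0116,0],"dr": [0,0,0],"fingers": -1},
    {"dp": [-0.0103,0.0129,0],"dr": [0,0,0],"fingers": -1},
    {"dp": [-0.0086,0.014,0],"dr": [0,0,0],"fingers": -1},
  ],
)

```text
clock: 4.4
position: [557.2, -108.4, 47.7]
orientation: [3.141, -0.001, 1.682]
force: [-2.1, 7.7, 4.5]
finger_gap: 16.9
```

Call:
play_rows(
  series=[
    {"dp": [-0.0068,0.015,0],"dr": [0,0,0],"fingers": -1},
    {"dp": [-0.005,0.0157,0],"dr": [0,0,0],"fingers": -1},
    {"dp": [-0.003,0.0162,0],"dr": [0,0,0],"fingers": -1},
    {"dp": [-0.001,0.0165,0],"dr": [0,0,0],"fingers": -1},
    {"dp": [0,0,0],"dr": [0,0,0],"fingers": -1},
  ],
)

```text
clock: 4.9
position: [623.2, -116.5, 47.6]
orientation: [3.139, -0.0, 1.682]
force: [1.1, 3.2, 4.5]
finger_gap: 16.1
```

Call:
play_rows(
  series=[
    {"dp": [0,0,0],"dr": [0,0,0],"fingers": -1},
    {"dp": [0,0,0],"dr": [0,0,0],"fingers": -1},
  ],
)

```text
clock: 5.1
position: [621.8, -116.7, 47.6]
orientation: [3.139, -0.0, 1.681]
force: [1.7, 5.5, 4.8]
finger_gap: 17.0
```

Call:
play_rows(
  series=[
    {"dp": [0,0,0],"dr": [0,0,0],"fingers": 0},
    {"dp": [0,0,0],"dr": [0,0,0],"fingers": 0},
    {"dp": [0,0,-0.04],"dr": [0,0,0],"fingers": 0.3},
    {"dp": [0,0,-0.045],"dr": [0,0,0],"fingers": 1},
    {"dp": [-0.03,-0.01,-0.04],"dr": [0,0,0],"fingers": 1},
  ],
)

```text
clock: 5.6
position: [615.0, -145.6, 172.6]
orientation: [3.141, -0.0, 1.685]
force: [-0.1, -0.5, 0.8]
finger_gap: 81.5
```

Call:
play_rows(
  series=[
    {"dp": [-0.032,-0.011,-0.03],"dr": [0,0,0],"fingers": 1},
    {"dp": [-0.032,-0.011,-0.027],"dr": [0,0,0],"fingers": 1},
    {"dp": [-0.032,-0.011,0],"dr": [0,0,0],"fingers": 1},
    {"dp": [-0.03,-0.012,0],"dr": [0,0,0],"fingers": 1},
    {"dp": [0,0,0],"dr": [0,0,0],"fingers": 1},
  ],
)

```text
clock: 6.1
position: [582.5, -281.7, 227.2]
orientation: [-3.141, 0.001, 1.677]
force: [-0.1, 0.4, -0.2]
finger_gap: 85.1
```

```bash
cat >> h.py <<'E'
from scipy.optimize import least_squares
def tins(x,y,rad=60,zmin=62,name='wrist',tag=None):
    im,d,c=grab(name); P=cloud(d,c); m=(d>0)&(P[...,2]>zmin)&(P[...,2]<105)&(np.hypot(P[...,0]-x,P[...,1]-y)<rad)
    if tag: np.savez(f'pics/{tag}.npz',im=im,d=d,K=c[0],R=c[1],t=c[2])
    if m.sum()<30: print('none',m.sum()); return
    zt=np.percentile(P[m][:,2],90); k=(m&(P[...,2]>zt-3)).astype(np.uint8)
    zt=np.median(P[k>0][:,2]); K=max(cv2.findContours(k,0,1)[0],key=cv2.contourArea)
    (u,v),e,a=cv2.fitEllipse(K); q=ray(u,v,zt,c); print('tin at',q.round(1),'n',k.sum(),'ell',np.round(e,1),'px',round(u),round(v))
    return q
E
python3 - <<'E'
from h import *
s,R,p=pose(); print(s['clock'],p)
q=tins(584,-278,tag='w3'); to(q[0],q[1],40,96.4)
E
```

```text
6.1 [ 582.49653143 -281.69604136  227.16134689]
tin at [ 583.4 -277.1   89. ] n 3412 ell [64.1 66.1] px 256 188
to (np.float64(583.3837596343367), np.float64(-277.09923941603364), 40) shift [  2.5   0.7 187.2] turn [-0.05 -0.01 -0.25]; shift after turn [  2.5   0.5 187.2]
```

Call:
play_rows(
  series=[
    {"dp": [0.002,0.0005,0.045],"dr": [0,0,0],"fingers": 1},
    {"dp": [0,0,0.05],"dr": [0,0,0],"fingers": 1},
    {"dp": [0,0,0.05],"dr": [0,0,0],"fingers": 1},
    {"dp": [0,0,0.041],"dr": [0,0,0],"fingers": 1},
    {"dp": [0,0,0],"dr": [0,0,0],"fingers": 1},
  ],
)

```text
clock: 6.65
position: [582.0, -273.0, 36.2]
orientation: [-3.133, -0.007, 1.682]
force: [-0.9, 0.1, -0.1]
finger_gap: 85.1
```

Call:
play_rows(
  series=[
    {"dp": [0,0,0],"dr": [0,0,0],"fingers": 0},
    {"dp": [0,0,0],"dr": [0,0,0],"fingers": 0},
    {"dp": [0,0,0],"dr": [0,0,0],"fingers": 0},
    {"dp": [0,0,0],"dr": [0,0,0],"fingers": 0},
  ],
  squeeze=70,
)

```text
clock: 7.05
position: [585.9, -276.5, 44.9]
orientation: [3.137, 0.004, 1.682]
force: [0.3, -0.1, 7.5]
finger_gap: 58.7
```

Call:
play_rows(
  series=[
    {"dp": [0,0,0],"dr": [0,0,0],"fingers": 0},
    {"dp": [0,0,-0.01],"dr": [0,0,0],"fingers": 0},
    {"dp": [0,0,-0.012],"dr": [0,0,0],"fingers": 0},
    {"dp": [0,0,0],"dr": [0,0,0],"fingers": 0},
    {"dp": [0,0,0],"dr": [0,0,0],"fingers": 0},
  ],
)

```text
clock: 7.55
position: [584.4, -275.7, 64.0]
orientation: [3.141, 0.0, 1.681]
force: [-0.3, 0.1, -3.9]
finger_gap: 58.6
```

```bash
python3 - <<'E'
from h import *
s,R,p=pose(); print(s['clock'],p,s['orientation'],s['force'],s['finger_gap'])
O=np.array([547.5,48.3]);a=np.radians(96.4);X=np.array([np.cos(a),np.sin(a)])
q=O-1*X; to(q[0],q[1],p[2],96.4); q=O-70*X; to(q[0],q[1],p[2],96.4)
E
```

```text
7.55 [ 584.44041105 -275.72479098   64.03539727] [3.14114980e+00 4.17673304e-04 1.68146360e+00] [-0.34014339  0.1240383  -3.88683134] 58.637311246198564
to (np.float64(547.6114689322063), np.float64(47.3062320808394), np.float64(64.03539726799526)) shift [ 3.251e+02 -9.000e-01 -1.000e-01] turn [ 0.03  0.02 -0.06]; shift after turn [325.1  -0.6  -0. ]
to (np.float64(555.3028252544428), np.float64(-21.26375434124175), np.float64(64.03539726799526)) shift [ 2.561e+02 -9.000e-01 -1.000e-01] turn [ 0.03  0.02 -0.06]; shift after turn [256.1  -0.6  -0. ]
```

Call:
play_rows(
  series=[
    {"dp": [0.025,0,0],"dr": [0,0,0],"fingers": 0},
    {"dp": [0.04,0,0],"dr": [0,0,0],"fingers": 0},
    {"dp": [0.04,0,0],"dr": [0,0,0],"fingers": 0},
    {"dp": [0.04,0,0],"dr": [0,0,0],"fingers": 0},
    {"dp": [0.04,0,0],"dr": [0,0,0],"fingers": 0},
  ],
)

```text
clock: 8.05
position: [563.4, -90.3, 63.2]
orientation: [-3.141, -0.0, 1.681]
force: [1.2, -0.0, -3.1]
finger_gap: 58.1
```

Call:
play_rows(
  series=[
    {"dp": [0.04,0,0],"dr": [0,0,0],"fingers": 0},
    {"dp": [0.03,0,0],"dr": [0,0,0],"fingers": 0},
    {"dp": [0,0,0],"dr": [0,0,0],"fingers": 0},
    {"dp": [0,0,0],"dr": [0,0,0],"fingers": 0},
    {"dp": [0,0,0],"dr": [0,0,0],"fingers": 0},
  ],
)

```text
clock: 8.55
position: [556.5, -23.2, 63.4]
orientation: [3.142, 0.0, 1.681]
force: [0.8, 0.0, -2.8]
finger_gap: 58.6
```

```bash
python3 - <<'E'
from h import *
s,R,p=pose(); print(s['clock'],p,s['orientation'],s['force'],s['finger_gap'])
O=np.array([547.5,48.3]);a=np.radians(96.4);X=np.array([np.cos(a),np.sin(a)])
q=O-1*X; to(q[0],q[1],p[2],96.4)
im,d,c=grab('wrist'); np.savez('pics/w4.npz',im=im,d=d,K=c[0],R=c[1],t=c[2])
cv2.imwrite('pics/w4.png',cv2.resize(cv2.convertScaleAbs(im,alpha=1.4),(640,480)))
E
```

```text
8.55 [556.47113744 -23.20602385  63.41233456] [3.14158927e+00 2.53517345e-04 1.68057529e+00] [ 0.83251599  0.03079589 -2.79304472] 58.55367698822331
to (np.float64(547.6114689322063), np.float64(47.3062320808394), np.float64(63.41233455684205)) shift [71.1 -1.1 -0. ] turn [ 0.    0.01 -0.11]; shift after turn [71.1 -0.9 -0. ]
```

View pics/w4.png

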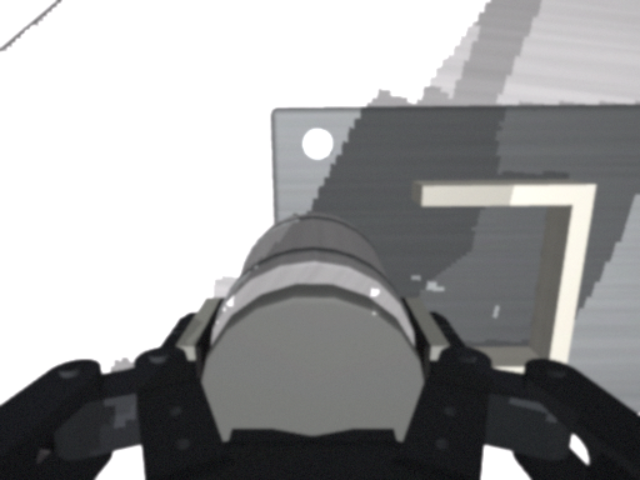

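```bash
python3 - <<'E'
from h import *
f=np.load('pics/w4.npz'); c=(f['K'],f['R'],f['t'])
O=np.array([547.5,48.3]);a=np.radians(96.4);X=np.array([np.cos(a),np.sin(a)]);Y=np.array([-X[1],X[0]])
for u,v in((572,207),(553,350),(422,206),(412,182),(596,184)):
    q=ray((u+.5)*.8-.5,(v+.5)*.8-.5,30,c)[:2]; print((u,v),q.round(1),'station',((q-O)@X).round(1),((q-O)@Y).round(1))
for u,v in((275,111),(317,143)):
    q=ray((u+.5)*.8-.5,(v+.5)*.8-.5,12,c)[:2]; print((u,v),q.round(1),'station',((q-O)@X).round(1),((q-O)@Y).round(1))
E
```

```text
(572, 207) [509.9  75.3] station 31.0 34.4
(553, 350) [572.2  83.7] station 32.4 -28.5
(422, 206) [515.9  16. ] station -28.6 35.0
(412, 182) [507.   10.5] station -33.1 44.5
(596, 184) [500.   82.2] station 39.0 43.5
(275, 111) [485.8 -46.6] station -87.4 71.9
(317, 143) [496.8 -27.8] station -70.0 58.9
```

Call:
play_rows(
  series=[
    {"dp": [0.03,0.001,0],"dr": [0,0,0],"fingers": 0},
    {"dp": [0.03,0,0],"dr": [0,0,0],"fingers": 0},
    {"dp": [0.011,0,0],"dr": [0,0,0],"fingers": 0},
    {"dp": [0,0,0],"dr": [0,0,0],"fingers": 0},
    {"dp": [0,0,0.004],"dr": [0,0,0],"fingers": 0},
  ],
)

```text
clock: 9.1
position: [550.1, 47.3, 59.8]
orientation: [3.14, 0.0, 1.681]
force: [-0.7, 0.1, -4.1]
finger_gap: 58.2
```

Call:
play_rows(
  series=[
    {"dp": [0,0,0.004],"dr": [0,0,0],"fingers": 0},
    {"dp": [0,0,0],"dr": [0,0,0],"fingers": 0},
    {"dp": [0,0,0],"dr": [0,0,0],"fingers": 0},
  ],
)

```text
clock: 9.4
position: [549.8, 47.2, 56.9]
orientation: [3.14, 0.001, 1.68]
force: [-6.3, -0.5, 13.7]
finger_gap: 58.3
```

Call:
play_rows(
  series=[
    {"dp": [0,0,0],"dr": [0,0,0],"fingers": 0.7},
    {"dp": [0,0,0],"dr": [0,0,0],"fingers": 0.9},
    {"dp": [0,0,-0.02],"dr": [0,0,0],"fingers": 0.9},
    {"dp": [0,0,-0.04],"dr": [0,0,0],"fingers": 0.9},
    {"dp": [0,0,-0.04],"dr": [0,0,0],"fingers": 0.9},
  ],
  squeeze=40,
)

```text
clock: 9.9
position: [549.3, 47.9, 156.2]
orientation: [-3.14, -0.0, 1.681]
force: [1.0, 0.4, 0.2]
finger_gap: 81.1
```

Call:
play_rows(
  series=[
    {"dp": [-0.035,0.01,0],"dr": [0,0,0],"fingers": 0.5},
    {"dp": [-0.035,0.011,0],"dr": [0,0,0],"fingers": 0.1},
    {"dp": [-0.035,0.011,0],"dr": [0,0,0],"fingers": 0.1},
    {"dp": [-0.035,0.011,0],"dr": [0,0,0],"fingers": 0.1},
    {"dp": [-0.031,0.0105,0],"dr": [0,0,0],"fingers": 0.1},
  ],
)

```text
clock: 10.4
position: [622.0, -118.0, 155.2]
orientation: [-3.142, 0.0, 1.68]
force: [1.2, 0.2, -0.4]
finger_gap: 47.1
```

Call:
play_rows(
  series=[
    {"dp": [0,0,0],"dr": [0,0,0],"fingers": 0.1},
    {"dp": [0,0,0],"dr": [0,0,0],"fingers": 0.1},
  ],
)

```text
clock: 10.6
position: [621.3, -116.3, 154.9]
orientation: [-3.141, -0.001, 1.68]
force: [-0.2, -0.7, -0.1]
finger_gap: 47.2
```

```bash
python3 - <<'E'
from h import *
s,R,p=pose(); print(s['clock'],p,s['orientation'],s['force'])
im,d,c=grab('wrist'); np.savez('pics/w5.npz',im=im,d=d,K=c[0],R=c[1],t=c[2])
P=cloud(d,c); m=(abs(P[...,2]-66)<6)&(np.hypot(P[...,0]-622,P[...,1]+117)<25); print('knob',m.sum(),P[m].min(0).round(1),P[m].max(0).round(1))
to(622,-117,47)
im,d,c=grab('top'); P=cloud(d,c); m=(d>0)&(P[...,2]>70)&(np.hypot(P[...,0]-548,P[...,1]-48)<45); q=P[m]; zt=np.median(q[:,2]); t=q[q[:,2]>zt-4]; print('tin in nest',zt,(t.min(0)+t.max(0))/2, t.mean(0))
O=np.array([548,48.3]);a=np.radians(96.4);X=np.array([np.cos(a),np.sin(a)]);Y=np.array([-X[1],X[0]]); print(((t.min(0)+t.max(0))/2)[:2]@X-O@X,t.mean(0)[:2]@Y-O@Y)
E
```

```text
10.6 [ 621.30361889 -116.31460237  154.91651852] [-3.14087351e+00 -6.08689860e-04  1.67994804e+00] [-0.24204658 -0.684377   -0.08699201]
knob 549 [ 613.  -125.8   60.1] [ 630.2 -108.    69.3]
to (622, -117, 47) shift [ -1.7   0.7 108.2] 
tin in nest 101.64824240287491 [548.22105086  45.11911268 103.57067994] [548.66814319  45.19730105 102.49991591]
-3.185704078539832 -0.3181247241403753
```

Call:
play_rows(
  series=[
    {"dp": [-0.001,0.0005,0.04],"dr": [0,0,0],"fingers": 0.1},
    {"dp": [0,0,0.04],"dr": [0,0,0],"fingers": 0.1},
    {"dp": [0,0,0.027],"dr": [0,0,0],"fingers": 0.1},
    {"dp": [0,0,0],"dr": [0,0,0],"fingers": -1},
    {"dp": [0,0,0],"dr": [0,0,0],"fingers": -1},
  ],
  squeeze=40,
)

```text
clock: 11.2
position: [622.4, -116.1, 49.6]
orientation: [3.141, 0.0, 1.682]
force: [0.0, -0.9, 0.4]
finger_gap: 18.8
```

Call:
play_rows(
  series=[
    {"dp": [0,0,0],"dr": [0,0,0],"fingers": -1},
    {"dp": [0.001,-0.0165,0],"dr": [0,0,0],"fingers": -1},
    {"dp": [0.003,-0.0162,0],"dr": [0,0,0],"fingers": -1},
    {"dp": [0.005,-0.0157,0],"dr": [0,0,0],"fingers": -1},
    {"dp": [0.0068,-0.015,0],"dr": [0,0,0],"fingers": -1},
  ],
)

```text
clock: 11.7
position: [557.4, -109.3, 49.8]
orientation: [3.139, 0.003, 1.681]
force: [3.2, -5.8, -8.3]
finger_gap: 16.9
```

Call:
play_rows(
  series=[
    {"dp": [0.0086,-0.014,0],"dr": [0,0,0],"fingers": -1},
    {"dp": [0.0103,-0.0129,0],"dr": [0,0,0],"fingers": -1},
    {"dp": [0.0117,-0.0116,0],"dr": [0,0,0],"fingers": -1},
    {"dp": [0.0131,-0.01,0],"dr": [0,0,0],"fingers": -1},
  ],
)

```text
clock: 12.1
position: [500.4, -73.8, 49.6]
orientation: [-3.133, 0.007, 1.682]
force: [-27.2, -32.3, 5.4]
finger_gap: 16.6
```

Call:
play_rows(
  series=[
    {"dp": [0.0142,-0.0084,0],"dr": [0,0,0],"fingers": -1},
    {"dp": [0.0151,-0.0066,0],"dr": [0,0,0],"fingers": -1},
    {"dp": [0.0158,-0.0046,0],"dr": [0,0,0],"fingers": -1},
    {"dp": [0.0163,-0.0028,0],"dr": [0,0,0],"fingers": -1},
    {"dp": [0,0,0],"dr": [0,0,0],"fingers": -1},
  ],
)

```text
clock: 12.6
position: [472.7, -9.9, 49.6]
orientation: [-3.138, -0.001, 1.683]
force: [-12.3, -2.9, 1.1]
finger_gap: 16.8
```

Call:
play_rows(
  series=[
    {"dp": [0.007,-0.0005,0],"dr": [0,0,0],"fingers": -1},
    {"dp": [0.007,-0.0002,0],"dr": [0,0,0],"fingers": -1},
    {"dp": [0.002,0,0],"dr": [0,0,0],"fingers": -1},
    {"dp": [0,0,0],"dr": [0,0,0],"fingers": -1},
    {"dp": [0,0,0],"dr": [0,0,0],"fingers": -1},
  ],
)

```text
clock: 13.1
position: [471.6, 2.0, 49.6]
orientation: [-3.139, 0.005, 1.682]
force: [-10.8, -22.5, -1.5]
finger_gap: 16.6
```

Call:
play_rows(
  series=[
    {"dp": [0,0,0],"dr": [0,0,0],"fingers": 0},
    {"dp": [0,0,0],"dr": [0,0,0],"fingers": 0.1},
    {"dp": [0,0,-0.03],"dr": [0,0,0],"fingers": 0.1},
    {"dp": [0,0,-0.05],"dr": [0,0,0],"fingers": 0.1},
    {"dp": [0,0,-0.05],"dr": [0,0,0],"fingers": 0.1},
  ],
)

```text
clock: 13.6
position: [472.7, 5.0, 181.1]
orientation: [3.141, -0.0, 1.682]
force: [1.0, -0.7, 0.3]
finger_gap: 47.0
```

Call:
play_rows(
  series=[
    {"dp": [0,0,-0.05],"dr": [0,0,0],"fingers": 0.1},
    {"dp": [0,0,-0.05],"dr": [0,0,0],"fingers": 0.1},
    {"dp": [0,0,-0.05],"dr": [0,0,0],"fingers": 0.1},
    {"dp": [0,0,-0.04],"dr": [0,0,0],"fingers": 0.1},
    {"dp": [0,0,0],"dr": [0,0,0],"fingers": 0.1},
  ],
)

```text
clock: 14.1
position: [473.5, 4.9, 374.8]
orientation: [3.13, 0.004, 1.682]
force: [0.0, -0.3, -0.3]
finger_gap: 47.4
```

```bash
python3 - <<'E'
from h import *
s,R,p=pose(); print(s['clock'],p,s['orientation'],s['force'])
im,d,c=grab('wrist'); np.savez('pics/w6.npz',im=im,d=d,K=c[0],R=c[1],t=c[2])
P=cloud(d,c)
O=np.array([548,48.3]);a=np.radians(96.4);X=np.array([np.cos(a),np.sin(a)]);Y=np.array([-X[1],X[0]])
q=(P[...,:2]-O)@np.array([X,Y]).T; Z=P[...,2]
m=(Z>58)&(Z<75)&(np.hypot(q[...,0]+38,q[...,1]-80)<25); print('knob st',m.sum(),q[m].min(0),q[m].max(0))
m=(abs(Z-100)<12)&(np.hypot(q[...,0],q[...,1])<40); print('tin st',m.sum(),q[m].min(0),q[m].max(0),np.median(Z[m]))
m=(Z>295)&(Z<330)&(d>0); print('handle st',m.sum(),q[m].min(0),q[m].max(0),Z[m].max())
to(583,157.5,360,96.4)
cv2.imwrite('pics/w6.png',cv2.resize(cv2.convertScaleAbs(im,alpha=1.4),(640,480)))
E
```

```text
14.1 [473.53387462   4.87098241 374.84544722] [3.12963256 0.00400463 1.68229397] [ 0.04151905 -0.28377052 -0.27262408]
knob st 151 [-46.3781731   70.74296291] [-30.72237435  87.98978874]
tin st 1473 [-29.58954273 -27.18955904] [26.00603974 27.63563427] 100.96402994219552
handle st 210 [ 96.40246697 -32.23325648] [112.4092387   9.770083 ] 312.42573372535924
to (583, 157.5, 360) shift [139.4 126.2  12.1] turn [ 0.38  0.12 -0.02]; shift after turn [139.4 126.3  11.5]
```

View pics/w6.png

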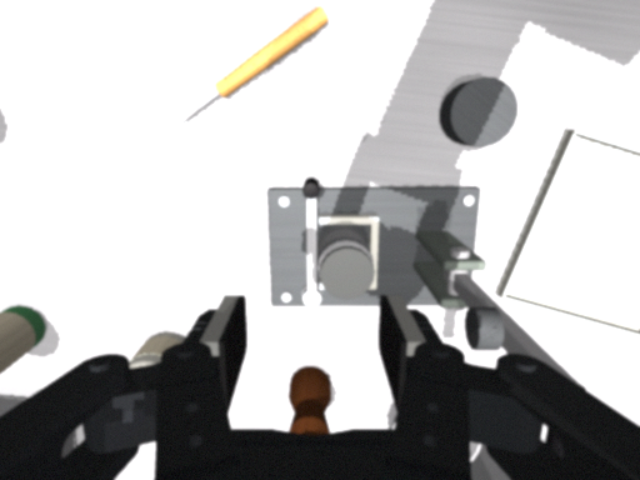

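Call:
play_rows(
  series=[
    {"dp": [0.028,0.025,0],"dr": [0,0,0],"fingers": 0.1},
    {"dp": [0.028,0.025,0],"dr": [0,0,0],"fingers": 0.1},
    {"dp": [0.028,0.025,0],"dr": [0,0,0],"fingers": 0.1},
    {"dp": [0.028,0.025,0],"dr": [0,0,0],"fingers": 0.1},
    {"dp": [0.027,0.026,0],"dr": [0,0,0],"fingers": 0.1},
  ],
)

```text
clock: 14.65
position: [582.9, 158.4, 367.5]
orientation: [-3.14, -0.0, 1.682]
force: [0.5, -1.6, 0.4]
finger_gap: 47.0
```

Call:
play_rows(
  series=[
    {"dp": [0,0,0],"dr": [0,0,0],"fingers": 0.1},
    {"dp": [0,0,0],"dr": [0,0,0],"fingers": 0.1},
    {"dp": [0,0,0],"dr": [0,0,0],"fingers": 0.1},
  ],
)

```text
clock: 14.95
position: [582.2, 156.1, 368.3]
orientation: [-3.141, 0.0, 1.681]
force: [0.2, -1.2, 0.2]
finger_gap: 47.0
```

```bash
python3 - <<'E'
from h import *
s,R,p=pose(); print(s['clock'],p,s['orientation'],s['force'])
im,d,c=grab('wrist'); np.savez('pics/w7.npz',im=im,d=d,K=c[0],R=c[1],t=c[2])
P=cloud(d,c)
O=np.array([548,48.3]);a=np.radians(96.4);X=np.array([np.cos(a),np.sin(a)]);Y=np.array([-X[1],X[0]])
q=(P[...,:2]-O)@np.array([X,Y]).T; Z=P[...,2]
m=(Z>295)&(Z<325)&(d>0)&(abs(q[...,0]-105)<30)&(q[...,1]<-15); print('handle st',m.sum(),q[m].min(0),q[m].max(0),np.percentile(Z[m],95) if m.any() else 0)
print('tcp st',(p[:2]-O)@X,(p[:2]-O)@Y)
E
```

```text
14.95 [582.17537084 156.11851664 368.34300921] [-3.14094814e+00  7.11806543e-05  1.68102854e+00] [ 0.20682654 -1.17087221  0.22244673]
handle st 2558 [ 97.79731022 -76.4450078 ] [113.77331281 -15.04926584] 312.9923262541428
tcp st 103.3370908307702 -45.980802092682254
```

Call:
play_rows(
  series=[
    {"dp": [0.002,0,0.025],"dr": [0,0,0],"fingers": 0.1},
    {"dp": [0,0,0.03],"dr": [0,0,0],"fingers": 0.1},
    {"dp": [0,0,0.019],"dr": [0,0,0],"fingers": 0.1},
    {"dp": [0,0,0],"dr": [0,0,0],"fingers": -1},
    {"dp": [0,0,0],"dr": [0,0,0],"fingers": -1},
  ],
  squeeze=90,
)

```text
clock: 15.5
position: [582.5, 158.0, 295.7]
orientation: [3.14, 0.0, 1.681]
force: [-0.4, 0.6, 0.7]
finger_gap: 18.8
```

Call:
play_rows(
  series=[
    {"dp": [0,0,0],"dr": [0,0,0],"fingers": -1},
    {"dp": [0,0,0],"dr": [0,0,0],"fingers": -1},
    {"dp": [0,0,0],"dr": [0,0,0],"fingers": -1},
  ],
)

```text
clock: 15.8
position: [582.5, 158.6, 296.2]
orientation: [3.139, 0.0, 1.682]
force: [-3.3, 0.5, 5.7]
finger_gap: 13.1
```

Call:
play_rows(
  series=[
    {"dp": [-0.0199,0,0.001],"dr": [0,0,0],"fingers": -1},
    {"dp": [-0.0196,0,0.0031],"dr": [0,0,0],"fingers": -1},
    {"dp": [-0.0192,0,0.0051],"dr": [0,0,0],"fingers": -1},
    {"dp": [-0.0186,0,0.0071],"dr": [0,0,0],"fingers": -1},
    {"dp": [-0.0177,0,0.009],"dr": [0,0,0],"fingers": -1},
  ],
)

```text
clock: 16.3
position: [593.6, 64.3, 270.4]
orientation: [3.137, -0.002, 1.682]
force: [3.4, 6.5, 1.1]
finger_gap: 13.2
```

Call:
play_rows(
  series=[
    {"dp": [-0.0167,0,0.0108],"dr": [0,0,0],"fingers": -1},
    {"dp": [-0.0154,0,0.0125],"dr": [0,0,0],"fingers": -1},
    {"dp": [-0.0141,0,0.0141],"dr": [0,0,0],"fingers": -1},
    {"dp": [-0.0125,0,0.0154],"dr": [0,0,0],"fingers": -1},
    {"dp": [-0.0108,0,0.0167],"dr": [0,0,0],"fingers": -1},
  ],
)

```text
clock: 16.8
position: [601.6, -4.8, 200.5]
orientation: [3.138, -0.001, 1.682]
force: [3.3, 8.6, 1.3]
finger_gap: 13.1
```

Call:
play_rows(
  series=[
    {"dp": [-0.009,0,0.0177],"dr": [0,0,0],"fingers": -1},
    {"dp": [-0.0071,0,0.0186],"dr": [0,0,0],"fingers": -1},
    {"dp": [-0.0051,0,0.0192],"dr": [0,0,0],"fingers": -1},
    {"dp": [0,0,0],"dr": [0,0,0],"fingers": -1},
  ],
)

```text
clock: 17.2
position: [604.0, -26.5, 143.6]
orientation: [3.139, -0.001, 1.68]
force: [1.1, 1.9, 9.3]
finger_gap: 12.9
```

Call:
play_rows(
  series=[
    {"dp": [-0.0031,0,0.0196],"dr": [0,0,0],"fingers": -1},
    {"dp": [-0.001,0,0.012],"dr": [0,0,0],"fingers": -1},
    {"dp": [0,0,0.008],"dr": [0,0,0],"fingers": -1},
    {"dp": [0,0,0],"dr": [0,0,0],"fingers": -1},
  ],
)

```text
clock: 17.6
position: [606.5, -29.8, 108.9]
orientation: [3.131, 0.001, 1.68]
force: [1.7, 6.1, 21.2]
finger_gap: 13.2
```

Call:
play_rows(
  series=[
    {"dp": [0,0,0.003],"dr": [0,0,0],"fingers": -1},
    {"dp": [0,0,0],"dr": [0,0,0],"fingers": -1},
    {"dp": [0,0,0],"dr": [0,0,0],"fingers": -1},
  ],
)

```text
clock: 17.9
position: [606.6, -29.8, 108.4]
orientation: [3.129, 0.002, 1.68]
force: [-5.9, 7.6, 39.8]
finger_gap: 13.2
```

Call:
play_rows(
  series=[
    {"dp": [0,0,0.002],"dr": [0,0,0],"fingers": -1},
    {"dp": [0,0,0],"dr": [0,0,0],"fingers": -1},
    {"dp": [0,0,0],"dr": [0,0,0],"fingers": -1},
  ],
)

```text
clock: 18.2
position: [606.7, -29.9, 108.1]
orientation: [3.127, 0.003, 1.68]
force: [-11.4, 7.2, 52.3]
finger_gap: 13.5
```

Call:
play_rows(
  series=[
    {"dp": [0,0,-0.005],"dr": [0,0,0],"fingers": -1},
    {"dp": [0.001,0,-0.0199],"dr": [0,0,0],"fingers": -1},
    {"dp": [0.0031,0,-0.0196],"dr": [0,0,0],"fingers": -1},
    {"dp": [0.0051,0,-0.0192],"dr": [0,0,0],"fingers": -1},
    {"dp": [0.0071,0,-0.0186],"dr": [0,0,0],"fingers": -1},
  ],
)

```text
clock: 18.7
position: [604.2, -14.9, 184.5]
orientation: [3.133, 0.004, 1.681]
force: [23.1, 2.8, 3.1]
finger_gap: 13.0
```

Call:
play_rows(
  series=[
    {"dp": [0.009,0,-0.0177],"dr": [0,0,0],"fingers": -1},
    {"dp": [0.0108,0,-0.0167],"dr": [0,0,0],"fingers": -1},
    {"dp": [0.0125,0,-0.0154],"dr": [0,0,0],"fingers": -1},
    {"dp": [0.0141,0,-0.0141],"dr": [0,0,0],"fingers": -1},
    {"dp": [0.0154,0,-0.0125],"dr": [0,0,0],"fingers": -1},
  ],
)

```text
clock: 19.2
position: [597.5, 43.3, 264.0]
orientation: [3.13, 0.011, 1.677]
force: [12.9, -14.1, 21.6]
finger_gap: 12.9
```

Call:
play_rows(
  series=[
    {"dp": [0.0167,0,-0.0108],"dr": [0,0,0],"fingers": -1},
    {"dp": [0.0177,0,-0.009],"dr": [0,0,0],"fingers": -1},
    {"dp": [0.0186,0,-0.0071],"dr": [0,0,0],"fingers": -1},
    {"dp": [0.0192,0,-0.0051],"dr": [0,0,0],"fingers": -1},
    {"dp": [0.0196,0,-0.0031],"dr": [0,0,0],"fingers": -1},
  ],
)

```text
clock: 19.7
position: [586.4, 135.8, 306.1]
orientation: [3.121, 0.009, 1.678]
force: [-17.8, -10.7, 64.6]
finger_gap: 12.7
```

Call:
play_rows(
  series=[
    {"dp": [0.0199,0,-0.001],"dr": [0,0,0],"fingers": -1},
    {"dp": [0,0,0],"dr": [0,0,0],"fingers": -1},
    {"dp": [0,0,0],"dr": [0,0,0],"fingers": -0.4},
    {"dp": [0,0,0],"dr": [0,0,0],"fingers": 0.1},
    {"dp": [0,0,0],"dr": [0,0,0],"fingers": 0.1},
  ],
)

```text
clock: 20.2
position: [582.5, 158.4, 293.9]
orientation: [-3.141, 0.0, 1.681]
force: [-0.3, -0.1, -0.0]
finger_gap: 46.6
```

Call:
play_rows(
  series=[
    {"dp": [0,0,-0.04],"dr": [0,0,0],"fingers": 0.1},
    {"dp": [0,0,-0.04],"dr": [0,0,0],"fingers": 0.1},
    {"dp": [-0.03,-0.025,0],"dr": [0,0,0],"fingers": 0.1},
    {"dp": [-0.028,-0.025,0],"dr": [0,0,0],"fingers": 0.1},
    {"dp": [-0.028,-0.025,0],"dr": [0,0,0],"fingers": 0.1},
  ],
)

```text
clock: 20.7
position: [516.7, 63.8, 373.9]
orientation: [-3.141, 0.0, 1.682]
force: [0.4, -0.4, -0.2]
finger_gap: 47.0
```

Call:
play_rows(
  series=[
    {"dp": [-0.028,-0.025,0],"dr": [0,0,0],"fingers": 0.1},
    {"dp": [-0.027,-0.026,0],"dr": [0,0,0],"fingers": 0.1},
    {"dp": [0,0,0],"dr": [0,0,0],"fingers": 0.1},
    {"dp": [0,0,0],"dr": [0,0,0],"fingers": 0.1},
  ],
)

```text
clock: 21.1
position: [472.7, 4.1, 374.4]
orientation: [-3.142, -0.0, 1.68]
force: [1.0, -0.3, -0.5]
finger_gap: 47.1
```

```bash
cat > look.py <<'E'
from h import *
O=np.array([548,48.3]);a=np.radians(96.4);X=np.array([np.cos(a),np.sin(a)]);Y=np.array([-X[1],X[0]])
def station(save=None):
    s,R,p=pose(); print(s['clock'],p,s['orientation'],s['force'])
    im,d,c=grab('wrist',save); P=cloud(d,c); q=(P[...,:2]-O)@np.array([X,Y]).T; Z=P[...,2]
    m=(Z>58)&(Z<75)&(q[...,0]<-30)&(q[...,0]>-190)&(abs(q[...,1])<95)&(d>0); print('knob st',m.sum(),(q[m].min(0)+q[m].max(0))/2 if m.any() else 0, P[m].mean(0) if m.any() else 0)
    m=(Z>75)&(Z<110)&(np.hypot(q[...,0],q[...,1])<35); print('tin st',m.sum(),(q[m].min(0)+q[m].max(0))/2 if m.any() else 0,np.median(Z[m]) if m.any() else 0)
    m=(Z>290)&(Z<330)&(d>0); print('handle st',m.sum(),q[m].min(0) if m.any() else 0,q[m].max(0) if m.any() else 0)
E
python3 -c "
from look import *
station()
to(475,2,47,96.4)"
```

```text
21.1 [472.72744141   4.09938823 374.40391192] [-3.14156164e+00 -1.66822600e-04  1.67983046e+00] [ 0.99339985 -0.30877067 -0.52606502]
knob st 165 [-38.5954737   40.86521232] [478.81666865   2.52057032  67.41185985]
tin st 1593 [-1.90747125  0.96145484] 91.34205062413017
handle st 173 [ 96.72820763 -30.83720333] [110.59812782   9.65645602]
to (475, 2, 47) shift [ -2.9   1.7 327.3] turn [-0.01 -0.02 -0.09]; shift after turn [ -2.8   1.6 327.3]
```

Call:
play_rows(
  series=[
    {"dp": [-0.002,0.0005,0.05],"dr": [0,0,0],"fingers": 0.1},
    {"dp": [0,0,0.05],"dr": [0,0,0],"fingers": 0.1},
    {"dp": [0,0,0.05],"dr": [0,0,0],"fingers": 0.1},
    {"dp": [0,0,0.05],"dr": [0,0,0],"fingers": 0.1},
    {"dp": [0,0,0.05],"dr": [0,0,0],"fingers": 0.1},
  ],
  squeeze=40,
)

```text
clock: 21.65
position: [473.8, 3.6, 122.4]
orientation: [3.141, -0.0, 1.683]
force: [0.5, -1.2, -1.1]
finger_gap: 46.9
```

Call:
play_rows(
  series=[
    {"dp": [0,0,0.045],"dr": [0,0,0],"fingers": 0.1},
    {"dp": [0,0,0.03],"dr": [0,0,0],"fingers": 0.1},
    {"dp": [0,0,0],"dr": [0,0,0],"fingers": -1},
    {"dp": [0,0,0],"dr": [0,0,0],"fingers": -1},
    {"dp": [0,0,0],"dr": [0,0,0],"fingers": -1},
  ],
)

```text
clock: 22.15
position: [474.2, 2.0, 50.1]
orientation: [3.141, 0.002, 1.682]
force: [2.7, -7.4, -18.2]
finger_gap: 16.8
```

Call:
play_rows(
  series=[
    {"dp": [-0.007,0.0002,0],"dr": [0,0,0],"fingers": -1},
    {"dp": [-0.007,0.0005,0],"dr": [0,0,0],"fingers": -1},
    {"dp": [-0.0163,0.0028,0],"dr": [0,0,0],"fingers": -1},
    {"dp": [-0.0158,0.0046,0],"dr": [0,0,0],"fingers": -1},
  ],
)

```text
clock: 22.55
position: [484.6, -42.6, 50.0]
orientation: [-3.137, -0.001, 1.683]
force: [-8.8, -0.2, -3.0]
finger_gap: 16.6
```

Call:
play_rows(
  series=[
    {"dp": [-0.0151,0.0066,0],"dr": [0,0,0],"fingers": -1},
    {"dp": [-0.0142,0.0084,0],"dr": [0,0,0],"fingers": -1},
    {"dp": [-0.0131,0.01,0],"dr": [0,0,0],"fingers": -1},
    {"dp": [-0.0117,0.0116,0],"dr": [0,0,0],"fingers": -1},
    {"dp": [-0.0103,0.0129,0],"dr": [0,0,0],"fingers": -1},
  ],
)

```text
clock: 23.05
position: [543.1, -101.4, 50.5]
orientation: [-3.141, -0.001, 1.681]
force: [-2.0, 3.2, -4.4]
finger_gap: 16.3
```

Call:
play_rows(
  series=[
    {"dp": [-0.0086,0.014,0],"dr": [0,0,0],"fingers": -1},
    {"dp": [-0.0068,0.015,0],"dr": [0,0,0],"fingers": -1},
    {"dp": [-0.005,0.0157,0],"dr": [0,0,0],"fingers": -1},
    {"dp": [-0.003,0.0162,0],"dr": [0,0,0],"fingers": -1},
    {"dp": [-0.001,0.0165,0],"dr": [0,0,0],"fingers": -1},
  ],
)

```text
clock: 23.55
position: [622.6, -116.6, 50.7]
orientation: [-3.141, -0.001, 1.682]
force: [-3.8, 6.9, -1.6]
finger_gap: 16.5
```

Call:
play_rows(
  series=[
    {"dp": [0,0,0],"dr": [0,0,0],"fingers": -1},
    {"dp": [0,0,0],"dr": [0,0,0],"fingers": -1},
  ],
)

```text
clock: 23.75
position: [622.8, -116.5, 50.7]
orientation: [3.141, 0.0, 1.682]
force: [-1.9, 3.3, 0.3]
finger_gap: 16.6
```

Call:
play_rows(
  series=[
    {"dp": [0,0,0],"dr": [0,0,0],"fingers": 0},
    {"dp": [0,0,0],"dr": [0,0,0],"fingers": 0.1},
    {"dp": [0,0,-0.03],"dr": [0,0,0],"fingers": 0.3},
    {"dp": [0,0,-0.045],"dr": [0,0,0],"fingers": 1},
    {"dp": [0,0,-0.045],"dr": [0,0,0],"fingers": 1},
  ],
)

```text
clock: 24.25
position: [622.4, -117.0, 171.3]
orientation: [3.141, 0.0, 1.681]
force: [-0.0, -0.2, 0.1]
finger_gap: 81.9
```

```bash
python3 -c "
from look import *
s,R,p=pose(); print(s['clock'],p)
q=O-1.9*X+.5*Y; to(q[0],q[1],57,96.4)"
```

```text
24.25 [ 622.36242011 -117.01972836  171.28102065]
to (np.float64(547.7149070116118), np.float64(46.3561064874917), 57) shift [170.6 -56.3 114.2] turn [ 0.01  0.02 -0.11]; shift after turn [170.7 -56.  114.3]
```

Call:
play_rows(
  series=[
    {"dp": [0.034,-0.011,0],"dr": [0,0,0],"fingers": 1},
    {"dp": [0.034,-0.011,0],"dr": [0,0,0],"fingers": 1},
    {"dp": [0.034,-0.011,0],"dr": [0,0,0],"fingers": 1},
    {"dp": [0.034,-0.011,0],"dr": [0,0,0],"fingers": 1},
    {"dp": [0.034,-0.012,0],"dr": [0,0,0],"fingers": 1},
  ],
  squeeze=80,
)

```text
clock: 24.75
position: [547.7, 46.9, 170.2]
orientation: [3.14, 0.001, 1.681]
force: [-0.0, 0.2, -0.5]
finger_gap: 85.3
```

Call:
play_rows(
  series=[
    {"dp": [0,0,0],"dr": [0,0,0],"fingers": 1},
    {"dp": [0,0,0.03],"dr": [0,0,0],"fingers": 1},
    {"dp": [0,0,0.045],"dr": [0,0,0],"fingers": 1},
    {"dp": [0,0,0.04],"dr": [0,0,0],"fingers": 1},
    {"dp": [0,0,0],"dr": [0,0,0],"fingers": 1},
  ],
)

```text
clock: 25.25
position: [546.2, 45.5, 50.8]
orientation: [-3.134, -0.002, 1.68]
force: [-0.0, -0.9, 0.6]
finger_gap: 85.5
```

Call:
play_rows(
  series=[
    {"dp": [0,0,0],"dr": [0,0,0],"fingers": 1},
    {"dp": [0,0,0],"dr": [0,0,0],"fingers": 0},
    {"dp": [0,0,0],"dr": [0,0,0],"fingers": 0},
    {"dp": [0,0,0],"dr": [0,0,0],"fingers": 0},
    {"dp": [0,0,0],"dr": [0,0,0],"fingers": 0},
  ],
)

```text
clock: 25.75
position: [549.3, 46.1, 57.1]
orientation: [3.137, 0.001, 1.681]
force: [-1.8, -0.9, 10.1]
finger_gap: 58.0
```

Call:
play_rows(
  series=[
    {"dp": [0,0,-0.008],"dr": [0,0,0],"fingers": 0},
    {"dp": [0,0,-0.01],"dr": [0,0,0],"fingers": 0},
    {"dp": [0,0,-0.01],"dr": [0,0,0],"fingers": 0},
    {"dp": [0,0,0],"dr": [0,0,0],"fingers": 0},
    {"dp": [0,0,0],"dr": [0,0,0],"fingers": 0},
  ],
)

```text
clock: 26.25
position: [548.2, 46.2, 82.7]
orientation: [3.141, 0.0, 1.681]
force: [0.2, 0.1, -3.4]
finger_gap: 58.2
```

Call:
play_rows(
  series=[
    {"dp": [0.007,-0.028,0],"dr": [0,0,0],"fingers": 0},
    {"dp": [0.008,-0.029,0],"dr": [0,0,0],"fingers": 0},
    {"dp": [0.009,-0.029,0],"dr": [0,0,0],"fingers": 0},
    {"dp": [0.03,0.003,0],"dr": [0,0,0],"fingers": 0},
    {"dp": [0.032,0.003,0],"dr": [0,0,0],"fingers": 0},
  ],
)

```text
clock: 26.75
position: [458.5, 123.2, 82.4]
orientation: [-3.141, -0.0, 1.679]
force: [1.1, -0.4, -3.7]
finger_gap: 57.9
```

Call:
play_rows(
  series=[
    {"dp": [0.032,0.004,0],"dr": [0,0,0],"fingers": 0},
    {"dp": [0.032,0.004,0],"dr": [0,0,0],"fingers": 0},
    {"dp": [0.032,0.004,0],"dr": [0,0,0],"fingers": 0},
    {"dp": [0.031,0.003,0],"dr": [0,0,0],"fingers": 0},
    {"dp": [0,0,0],"dr": [0,0,0],"fingers": 0},
  ],
)

```text
clock: 27.25
position: [459.5, 253.6, 82.0]
orientation: [-3.141, -0.001, 1.685]
force: [0.5, -0.6, -2.9]
finger_gap: 58.3
```

```bash
python3 - <<'E'
from look import *
s,R,p=pose(); print(s['clock'],p,s['orientation'],s['force'],s['finger_gap'])
im,d,c=grab('wrist','w8.png'); np.savez('pics/w8.npz',im=im,d=d,K=c[0],R=c[1],t=c[2])
to(505.6,405,85,96.4)
cv2.imwrite('pics/w8b.png',cv2.resize(cv2.convertScaleAbs(im,alpha=1.2),(640,480)))
E
```

```text
27.25 [459.51083231 253.62346809  82.02277519] [-3.14142589e+00 -6.75081237e-04  1.68483323e+00] [ 0.54572498 -0.63672862 -2.89026297] 58.31248231178251
to (505.6, 405, 85) shift [146.8  63.1  -3.1] turn [-0.05  0.01  0.1 ]; shift after turn [146.9  62.9  -3.1]
```

View pics/w8b.png

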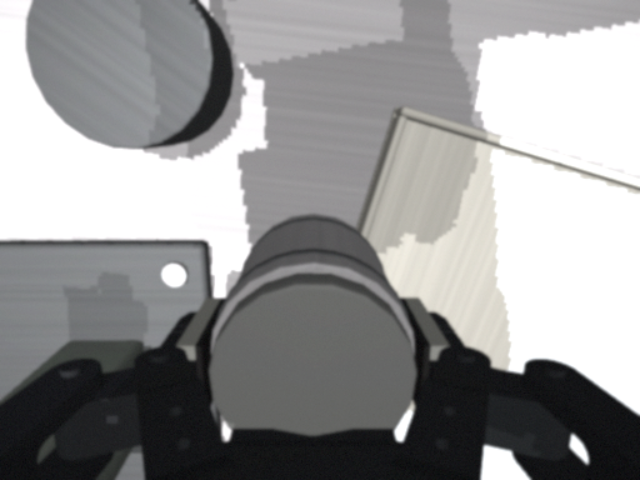

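Call:
play_rows(
  series=[
    {"dp": [0.029,0.012,0],"dr": [0,0,0],"fingers": 0},
    {"dp": [0.03,0.013,0],"dr": [0,0,0],"fingers": 0},
    {"dp": [0.03,0.013,0],"dr": [0,0,0],"fingers": 0},
    {"dp": [0.029,0.013,0],"dr": [0,0,0],"fingers": 0},
    {"dp": [0.029,0.012,0],"dr": [0,0,0],"fingers": 0},
  ],
)

```text
clock: 27.8
position: [507.0, 403.8, 81.9]
orientation: [-3.141, 0.001, 1.68]
force: [0.1, 0.1, -3.4]
finger_gap: 58.1
```

Call:
play_rows(
  series=[
    {"dp": [0,0,0],"dr": [0,0,0],"fingers": 0},
    {"dp": [0,0,0],"dr": [0,0,0],"fingers": 0},
    {"dp": [0,0,0.015],"dr": [0,0,0],"fingers": 0},
    {"dp": [0,0,0.012],"dr": [0,0,0],"fingers": 0},
    {"dp": [0,0,0.006],"dr": [0,0,0],"fingers": 0},
  ],
)

```text
clock: 28.3
position: [505.8, 402.3, 49.0]
orientation: [-3.139, 0.001, 1.68]
force: [-15.4, -11.1, 47.1]
finger_gap: 58.0
```

Call:
play_rows(
  series=[
    {"dp": [0,0,0],"dr": [0,0,0],"fingers": 0},
    {"dp": [0,0,0],"dr": [0,0,0],"fingers": 0},
  ],
)

```text
clock: 28.5
position: [506.5, 403.3, 49.4]
orientation: [-3.141, 0.0, 1.681]
force: [-0.7, 0.1, -3.7]
finger_gap: 58.2
```

Call:
play_rows(
  series=[
    {"dp": [0,0,0.0015],"dr": [0,0,0],"fingers": 0},
    {"dp": [0,0,0],"dr": [0,0,0],"fingers": 0.6},
    {"dp": [0,0,0],"dr": [0,0,0],"fingers": 1},
    {"dp": [0,0,0],"dr": [0,0,0],"fingers": 1},
    {"dp": [0,0,-0.03],"dr": [0,0,0],"fingers": 1},
  ],
)

```text
clock: 29.0
position: [504.9, 402.9, 74.7]
orientation: [-3.135, 0.003, 1.681]
force: [-0.1, 0.2, -0.0]
finger_gap: 85.5
```

Call:
play_rows(
  series=[
    {"dp": [0,0,-0.045],"dr": [0,0,0],"fingers": 1},
    {"dp": [0,0,-0.045],"dr": [0,0,0],"fingers": 1},
    {"dp": [-0.03,-0.01,-0.03],"dr": [0,0,0],"fingers": 1},
    {"dp": [-0.042,-0.0145,-0.03],"dr": [0,0,0],"fingers": 1},
    {"dp": [-0.042,-0.0145,0],"dr": [0,0,0],"fingers": 1},
  ],
)

```text
clock: 29.5
position: [481.7, 288.7, 229.7]
orientation: [3.134, -0.002, 1.683]
force: [1.0, -1.3, -1.1]
finger_gap: 85.3
```

```bash
python3 - <<'E'
from look import *
s,R,p=pose(); print(s['clock'],p)
tins(506,403,tag='w9')
tins(506,403,name='top')
E
```

```text
29.5 [481.69577305 288.70391001 229.72343629]
tin at [503.8 402.4  83.5] n 2881 ell [56.2 63.9] px 377 221
none 0
```

Call:
play_rows(
  series=[
    {"dp": [-0.042,-0.0145,0],"dr": [0,0,0],"fingers": 1},
    {"dp": [-0.041,-0.0145,0],"dr": [0,0,0],"fingers": 1},
    {"dp": [-0.04,-0.0045,0],"dr": [0,0,0],"fingers": 1},
    {"dp": [-0.04,-0.0045,0],"dr": [0,0,0],"fingers": 1},
    {"dp": [-0.04,-0.0045,0],"dr": [0,0,0],"fingers": 1},
  ],
)

```text
clock: 30.1
position: [461.1, 81.5, 226.0]
orientation: [3.141, -0.0, 1.682]
force: [0.1, -0.8, -0.4]
finger_gap: 85.8
```

Call:
play_rows(
  series=[
    {"dp": [-0.04,-0.0045,0],"dr": [0,0,0],"fingers": 1},
    {"dp": [-0.04,-0.004,0],"dr": [0,0,0],"fingers": 1},
    {"dp": [-0.043,0.005,0],"dr": [0,0,0],"fingers": 1},
    {"dp": [-0.043,0.005,0],"dr": [0,0,0],"fingers": 1},
    {"dp": [-0.043,0.005,0],"dr": [0,0,0],"fingers": 1},
  ],
)

```text
clock: 30.6
position: [491.1, -126.0, 226.0]
orientation: [3.141, -0.0, 1.681]
force: [1.0, 0.7, 1.2]
finger_gap: 85.5
```

Call:
play_rows(
  series=[
    {"dp": [-0.043,0.005,0],"dr": [0,0,0],"fingers": 1},
    {"dp": [-0.043,0.005,0],"dr": [0,0,0],"fingers": 1},
    {"dp": [-0.043,0.005,0],"dr": [0,0,0],"fingers": 1},
    {"dp": [-0.043,0.006,0],"dr": [0,0,0],"fingers": 1},
    {"dp": [-0.043,0.006,0],"dr": [0,0,0],"fingers": 1},
  ],
)

```text
clock: 31.1
position: [541.8, -336.7, 225.7]
orientation: [3.141, -0.0, 1.681]
force: [0.6, 0.7, 0.1]
finger_gap: 85.8
```

Call:
play_rows(
  series=[
    {"dp": [-0.042,0.005,0],"dr": [0,0,0],"fingers": 1},
    {"dp": [-0.042,0.005,0],"dr": [0,0,0],"fingers": 1},
    {"dp": [0,0,0],"dr": [0,0,0],"fingers": 1},
    {"dp": [0,0,0],"dr": [0,0,0],"fingers": 1},
    {"dp": [0,0,0],"dr": [0,0,0],"fingers": 1},
  ],
)

```text
clock: 31.6
position: [560.7, -416.4, 226.0]
orientation: [-3.142, -0.0, 1.682]
force: [-0.7, 0.5, 0.6]
finger_gap: 85.4
```

```bash
python3 - <<'E'
from look import *
s,R,p=pose(); print(s['clock'],p,s['qpos'])
q=tins(559,-420,tag='w10',rad=80)
to(q[0],q[1],43,96.4)
print('sealed one:'); tins(438,-394,name='top'); tins(506,403,name='top')
E
```

```text
31.6 [ 560.70411962 -416.38312006  225.97566958] [-8.07886061e-01  6.64507569e-01  8.34129666e-01  2.42106572e-04
  1.64332300e+00 -2.49025377e+00]
tin at [ 558.8 -420.1   88.8] n 3461 ell [64.8 66.5] px 246 184
to (np.float64(558.7729007055246), np.float64(-420.13801249159275), 43) shift [ -3.7  -2.4 183.4] turn [0.02 0.   0.01]; shift after turn [ -3.7  -2.4 183.4]
sealed one:
none 0
tin at [508.3 400.9  87.3] n 122 ell [12.9 16.2] px 112 211
```

Call:
play_rows(
  series=[
    {"dp": [-0.0035,-0.0025,0.045],"dr": [0,0,0],"fingers": 1},
    {"dp": [0,0,0.048],"dr": [0,0,0],"fingers": 1},
    {"dp": [0,0,0.046],"dr": [0,0,0],"fingers": 1},
    {"dp": [0,0,0.043],"dr": [0,0,0],"fingers": 1},
    {"dp": [0,0,0],"dr": [0,0,0],"fingers": 1},
  ],
  squeeze=80,
)

```text
clock: 32.25
position: [556.3, -418.3, 38.3]
orientation: [-3.135, -0.009, 1.682]
force: [-1.0, -0.1, -0.7]
finger_gap: 85.5
```

Call:
play_rows(
  series=[
    {"dp": [0,0,0],"dr": [0,0,0],"fingers": 1},
    {"dp": [0,0,0],"dr": [0,0,0],"fingers": 0},
    {"dp": [0,0,0],"dr": [0,0,0],"fingers": 0},
    {"dp": [0,0,0],"dr": [0,0,0],"fingers": 0},
    {"dp": [0,0,0],"dr": [0,0,0],"fingers": 0},
  ],
)

```text
clock: 32.75
position: [559.4, -421.7, 47.6]
orientation: [3.138, 0.004, 1.682]
force: [-0.1, 2.0, 8.0]
finger_gap: 58.0
```

Call:
play_rows(
  series=[
    {"dp": [0,0,-0.01],"dr": [0,0,0],"fingers": 0},
    {"dp": [0,0,-0.012],"dr": [0,0,0],"fingers": 0},
    {"dp": [0,0,0],"dr": [0,0,0],"fingers": 0},
    {"dp": [0,0,0],"dr": [0,0,0],"fingers": 0},
  ],
)

```text
clock: 33.15
position: [558.3, -421.2, 66.4]
orientation: [3.141, 0.0, 1.681]
force: [-0.6, -0.1, -3.6]
finger_gap: 58.1
```

```bash
python3 - <<'E'
from look import *
s,R,p=pose(); print(s['clock'],p,s['force'],s['finger_gap'])
q=O-71*X; to(q[0],q[1],p[2],96.4)
q=O-130*X; to(q[0],q[1],p[2],96.4)
E
```

```text
33.15 [ 558.28927485 -421.24237511   66.39834398] [-0.57624656 -0.05894859 -3.55119328] 58.141642196114915
to (np.float64(555.9142941866492), np.float64(-22.25752226040234), np.float64(66.3983439792206)) shift [ 3.968e+02  4.170e+01 -2.000e-01] turn [ 0.02  0.03 -0.06]; shift after turn [396.8  42.1   0. ]
to (np.float64(562.4909611868223), np.float64(-80.88982949087752), np.float64(66.3983439792206)) shift [ 3.378e+02  4.170e+01 -2.000e-01] turn [ 0.02  0.03 -0.06]; shift after turn [337.8  42.1   0. ]
```

Call:
play_rows(
  series=[
    {"dp": [0.025,0.003,0],"dr": [0,0,0],"fingers": 0},
    {"dp": [0.04,0.005,0],"dr": [0,0,0],"fingers": 0},
    {"dp": [0.04,0.005,0],"dr": [0,0,0],"fingers": 0},
    {"dp": [0.04,0.005,0],"dr": [0,0,0],"fingers": 0},
    {"dp": [0.04,0.005,0],"dr": [0,0,0],"fingers": 0},
  ],
)

```text
clock: 33.65
position: [560.3, -233.1, 65.6]
orientation: [-3.141, -0.001, 1.681]
force: [0.2, -0.9, -4.0]
finger_gap: 58.1
```

Call:
play_rows(
  series=[
    {"dp": [0.04,0.005,0],"dr": [0,0,0],"fingers": 0},
    {"dp": [0.04,0.005,0],"dr": [0,0,0],"fingers": 0},
    {"dp": [0.04,0.005,0],"dr": [0,0,0],"fingers": 0},
    {"dp": [0.04,0.004,0],"dr": [0,0,0],"fingers": 0},
    {"dp": [0.03,0,0],"dr": [0,0,0],"fingers": 0},
  ],
)

```text
clock: 34.15
position: [558.3, -41.5, 65.7]
orientation: [-3.141, -0.001, 1.682]
force: [0.6, -0.3, -4.4]
finger_gap: 58.0
```

Call:
play_rows(
  series=[
    {"dp": [0.022,0,0],"dr": [0,0,0],"fingers": 0},
    {"dp": [0,0,0],"dr": [0,0,0],"fingers": 0},
    {"dp": [0,0,0],"dr": [0,0,0],"fingers": 0},
    {"dp": [0,0,0],"dr": [0,0,0],"fingers": 0},
  ],
)

```text
clock: 34.55
position: [556.4, -22.8, 65.8]
orientation: [-3.142, 0.0, 1.681]
force: [-0.4, -0.5, -3.5]
finger_gap: 58.2
```

```bash
python3 - <<'E'
from look import *
s,R,p=pose(); print(s['clock'],p,s['force'],s['finger_gap'])
q=O-0.5*X; to(q[0],q[1],56.5,96.4)
im,d,c=grab('wrist'); P=cloud(d,c); q=tins(p[0],p[1]); print('rel st',(q[:2]-p[:2])@X,(q[:2]-p[:2])@Y)
cv2.imwrite('pics/w11.png',cv2.resize(cv2.convertScaleAbs(im,alpha=1.2),(640,480)))
E
```

```text
34.55 [556.36227886 -22.78560062  65.846752  ] [-0.41080249 -0.51268069 -3.51205404] 58.18774887327945
to (np.float64(548.0557344661032), np.float64(47.8031160404197), 56.5) shift [71.1 -0.5  9.3] turn [-0.    0.01 -0.11]; shift after turn [71.1 -0.4  9.3]
tin at [567.3 -22.5 101.3] n 1918 ell [191.8 209.9] px 248 338
rel st -0.9247673698327297 -10.943541504609245
```

Call:
play_rows(
  series=[
    {"dp": [0.03,0,0],"dr": [0,0,0],"fingers": 0},
    {"dp": [0.03,0,0],"dr": [0,0,0],"fingers": 0},
    {"dp": [0.011,0,0],"dr": [0,0,0],"fingers": 0},
    {"dp": [0,0,0],"dr": [0,0,0],"fingers": 0},
    {"dp": [0,0,0.004],"dr": [0,0,0],"fingers": 0},
  ],
)

```text
clock: 35.15
position: [549.0, 47.9, 62.2]
orientation: [3.14, 0.0, 1.681]
force: [0.1, -0.6, -4.9]
finger_gap: 58.2
```

Call:
play_rows(
  series=[
    {"dp": [0,0,0.004],"dr": [0,0,0],"fingers": 0},
    {"dp": [0,0,0],"dr": [0,0,0],"fingers": 0},
    {"dp": [0,0,0],"dr": [0,0,0],"fingers": 0},
  ],
)

```text
clock: 35.45
position: [548.8, 47.7, 59.6]
orientation: [3.14, 0.0, 1.68]
force: [-5.9, 1.0, 15.2]
finger_gap: 58.1
```

Call:
play_rows(
  series=[
    {"dp": [0,0,0],"dr": [0,0,0],"fingers": 0.7},
    {"dp": [0,0,0],"dr": [0,0,0],"fingers": 0.9},
    {"dp": [0,0,-0.02],"dr": [0,0,0],"fingers": 0.9},
    {"dp": [0,0,-0.04],"dr": [0,0,0],"fingers": 0.9},
    {"dp": [0,0,-0.04],"dr": [0,0,0],"fingers": 0.9},
  ],
  squeeze=40,
)

```text
clock: 35.95
position: [548.2, 48.1, 158.6]
orientation: [-3.14, -0.0, 1.681]
force: [0.4, -0.3, -0.1]
finger_gap: 81.3
```

Call:
play_rows(
  series=[
    {"dp": [-0.035,0.011,0],"dr": [0,0,0],"fingers": 0.5},
    {"dp": [-0.035,0.011,0],"dr": [0,0,0],"fingers": 0.1},
    {"dp": [-0.035,0.011,0],"dr": [0,0,0],"fingers": 0.1},
    {"dp": [-0.035,0.011,0],"dr": [0,0,0],"fingers": 0.1},
    {"dp": [-0.032,0.011,0],"dr": [0,0,0],"fingers": 0.1},
  ],
)

```text
clock: 36.45
position: [622.5, -118.5, 157.6]
orientation: [-3.142, -0.0, 1.68]
force: [0.7, 0.2, -0.4]
finger_gap: 46.7
```

Call:
play_rows(
  series=[
    {"dp": [0,0,0],"dr": [0,0,0],"fingers": 0.1},
    {"dp": [0,0,0],"dr": [0,0,0],"fingers": 0.1},
  ],
)

```text
clock: 36.65
position: [621.9, -116.9, 157.3]
orientation: [-3.141, -0.001, 1.68]
force: [0.3, 0.1, -0.3]
finger_gap: 47.1
```

```bash
python3 - <<'E'
from look import *
s,R,p=pose(); print(s['clock'],p)
im,d,c=grab('wrist'); P=cloud(d,c); m=(abs(P[...,2]-66)<6)&(np.hypot(P[...,0]-622,P[...,1]+117)<25); a,b=P[m].min(0),P[m].max(0); print('knob',m.sum(),((a+b)/2).round(1))
to(*((a+b)/2)[:2],48.5,96.4)
q=tins(548,48,name='top',rad=45,zmin=75)
if q is not None: print((q[:2]-O)@X,(q[:2]-O)@Y)
print('sealed:');tins(438,-394,name='top',zmin=70)
E
```

```text
36.65 [ 621.85874099 -116.90923971  157.31017877]
knob 539 [ 625.5 -116.5   64.8]
to (np.float64(625.4533345156647), np.float64(-116.54942968120066), 48.5) shift [ -1.    3.7 109.1] turn [-0.04 -0.04 -0.08]; shift after turn [ -0.9   3.7 109.1]
tin at [549.1  45.8 102.9] n 142 ell [14.9 16.2] px 230 201
-2.601653815816287 -0.8464401532938599
sealed:
tin at [ 405.8 -408.1   83.5] n 102 ell [ 8.6 15.4] px 381 254
```

Call:
play_rows(
  series=[
    {"dp": [-0.001,0.002,0.04],"dr": [0,0,0],"fingers": 0.1},
    {"dp": [0,0,0.04],"dr": [0,0,0],"fingers": 0.1},
    {"dp": [0,0,0.029],"dr": [0,0,0],"fingers": 0.1},
    {"dp": [0,0,0],"dr": [0,0,0],"fingers": -1},
    {"dp": [0,0,0],"dr": [0,0,0],"fingers": -1},
  ],
  squeeze=40,
)

```text
clock: 37.3
position: [624.5, -116.6, 50.0]
orientation: [3.141, 0.0, 1.682]
force: [0.6, -0.2, 0.1]
finger_gap: 18.6
```

Call:
play_rows(
  series=[
    {"dp": [0,0,0],"dr": [0,0,0],"fingers": -1},
    {"dp": [0.001,-0.0165,0],"dr": [0,0,0],"fingers": -1},
    {"dp": [0.003,-0.0162,0],"dr": [0,0,0],"fingers": -1},
    {"dp": [0.005,-0.0157,0],"dr": [0,0,0],"fingers": -1},
    {"dp": [0.0068,-0.015,0],"dr": [0,0,0],"fingers": -1},
  ],
)

```text
clock: 37.8
position: [559.6, -110.8, 50.4]
orientation: [3.139, 0.005, 1.681]
force: [-3.0, -15.3, -7.8]
finger_gap: 16.7
```

Call:
play_rows(
  series=[
    {"dp": [0.0086,-0.014,0],"dr": [0,0,0],"fingers": -1},
    {"dp": [0.0103,-0.0129,0],"dr": [0,0,0],"fingers": -1},
    {"dp": [0.0117,-0.0116,0],"dr": [0,0,0],"fingers": -1},
    {"dp": [0.0131,-0.01,0],"dr": [0,0,0],"fingers": -1},
  ],
)

```text
clock: 38.2
position: [501.4, -76.2, 50.2]
orientation: [-3.13, 0.009, 1.682]
force: [-23.5, -21.7, 5.7]
finger_gap: 16.7
```

Call:
play_rows(
  series=[
    {"dp": [0.0142,-0.0084,0],"dr": [0,0,0],"fingers": -1},
    {"dp": [0.0151,-0.0066,0],"dr": [0,0,0],"fingers": -1},
    {"dp": [0.0158,-0.0046,0],"dr": [0,0,0],"fingers": -1},
    {"dp": [0.0163,-0.0028,0],"dr": [0,0,0],"fingers": -1},
    {"dp": [0,0,0],"dr": [0,0,0],"fingers": -1},
  ],
)

```text
clock: 38.7
position: [472.9, -10.2, 50.0]
orientation: [-3.134, -0.001, 1.684]
force: [-19.9, -1.4, 8.6]
finger_gap: 16.6
```

Call:
play_rows(
  series=[
    {"dp": [0.007,-0.0005,0],"dr": [0,0,0],"fingers": -1},
    {"dp": [0.007,-0.0002,0],"dr": [0,0,0],"fingers": -1},
    {"dp": [0.002,0,0],"dr": [0,0,0],"fingers": -1},
    {"dp": [0,0,0],"dr": [0,0,0],"fingers": -1},
    {"dp": [0,0,0],"dr": [0,0,0],"fingers": -1},
  ],
)

```text
clock: 39.2
position: [471.8, 2.0, 50.0]
orientation: [-3.135, 0.004, 1.684]
force: [-20.3, -19.7, 6.3]
finger_gap: 16.4
```

Call:
play_rows(
  series=[
    {"dp": [0,0,0],"dr": [0,0,0],"fingers": 0},
    {"dp": [0,0,0],"dr": [0,0,0],"fingers": 0.1},
    {"dp": [0,0,-0.03],"dr": [0,0,0],"fingers": 0.1},
    {"dp": [0,0,-0.05],"dr": [0,0,0],"fingers": 0.1},
    {"dp": [0,0,-0.05],"dr": [0,0,0],"fingers": 0.1},
  ],
)

```text
clock: 39.7
position: [474.9, 4.4, 181.6]
orientation: [3.14, 0.0, 1.682]
force: [0.2, -0.3, -0.6]
finger_gap: 47.0
```

Call:
play_rows(
  series=[
    {"dp": [0,0,-0.05],"dr": [0,0,0],"fingers": 0.1},
    {"dp": [0,0,-0.05],"dr": [0,0,0],"fingers": 0.1},
    {"dp": [0,0,-0.05],"dr": [0,0,0],"fingers": 0.1},
    {"dp": [0,0,-0.04],"dr": [0,0,0],"fingers": 0.1},
    {"dp": [0,0,0],"dr": [0,0,0],"fingers": 0.1},
  ],
)

```text
clock: 40.2
position: [475.7, 4.3, 375.4]
orientation: [3.129, 0.004, 1.682]
force: [0.2, -0.7, -0.6]
finger_gap: 47.0
```

Call:
play_rows(
  series=[
    {"dp": [0,0,0],"dr": [0,0,0],"fingers": 0.1},
    {"dp": [0,0,0],"dr": [0,0,0],"fingers": 0.1},
  ],
)

```text
clock: 40.4
position: [474.5, 4.3, 368.1]
orientation: [-3.14, -0.001, 1.682]
force: [0.4, -0.8, 0.0]
finger_gap: 47.0
```

```bash
python3 - <<'E'
from look import *
station('w12.png')
to(583,157.5,295,96.4)
im,d,c=grab('top','top12.png'); np.savez('pics/top12.npz',im=im,d=d,K=c[0],R=c[1],t=c[2])
P=cloud(d,c); m=(P[...,2]>65)&(P[...,2]<110)&(abs(P[...,0]-430)<110)&(abs(P[...,1]+395)<90); q=P[m]; t=q[q[:,2]>np.percentile(q[:,2],90)-4]; print(len(q),t.min(0),t.max(0))
a=cv2.imread('pics/w12.png'); b=cv2.imread('pics/top12.png')
o=np.hstack([a[100:260,180:400],b[150:310,280:480]]); cv2.imwrite('pics/v12.png',cv2.resize(o,None,fx=1.9,fy=1.9,interpolation=cv2.INTER_CUBIC))
E
```

```text
40.4 [474.47317291   4.3384007  368.07220391] [-3.14011282e+00 -6.39528073e-04  1.68165606e+00] [ 0.36393607 -0.83306064  0.04936419]
knob st 161 [-38.34324975  38.56227074] [477.73846576   2.334479    67.55158851]
tin st 1771 [-0.940328    0.28192347] 100.55737103865135
handle st 117 [ 96.65683674 -29.32241365] [111.79594539   9.88674452]
to (583, 157.5, 295) shift [140.2 124.9  72.7] turn [-0.11 -0.04 -0.06]; shift after turn [140.2 124.9  72.9]
315 [ 390.19681774 -437.37893486   80.93254781] [ 443.77330342 -385.3544126    90.14107154]
```

View pics/v12.png

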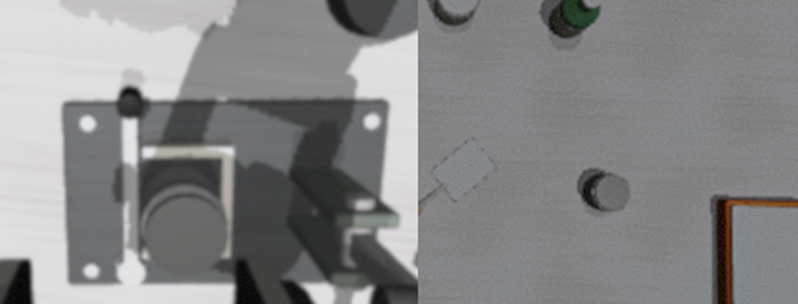

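Call:
play_rows(
  series=[
    {"dp": [0.028,0.025,0],"dr": [0,0,0],"fingers": 0.1},
    {"dp": [0.028,0.025,0],"dr": [0,0,0],"fingers": 0.1},
    {"dp": [0.028,0.025,0],"dr": [0,0,0],"fingers": 0.1},
    {"dp": [0.028,0.025,0],"dr": [0,0,0],"fingers": 0.1},
    {"dp": [0.028,0.025,0],"dr": [0,0,0],"fingers": 0.1},
  ],
)

```text
clock: 41.0
position: [584.3, 158.5, 367.9]
orientation: [-3.14, -0.0, 1.681]
force: [0.1, -1.1, -0.6]
finger_gap: 47.0
```

Call:
play_rows(
  series=[
    {"dp": [0,0,0],"dr": [0,0,0],"fingers": 0.1},
    {"dp": [0,0,0],"dr": [0,0,0],"fingers": 0.1},
    {"dp": [0,0,0],"dr": [0,0,0],"fingers": 0.1},
  ],
)

```text
clock: 41.3
position: [583.3, 156.4, 368.8]
orientation: [-3.141, 0.0, 1.681]
force: [-0.7, 0.0, 0.5]
finger_gap: 46.7
```

Call:
play_rows(
  series=[
    {"dp": [0.0015,0,0.025],"dr": [0,0,0],"fingers": 0.1},
    {"dp": [0,0,0.03],"dr": [0,0,0],"fingers": 0.1},
    {"dp": [0,0,0.02],"dr": [0,0,0],"fingers": 0.1},
    {"dp": [0,0,0],"dr": [0,0,0],"fingers": -1},
    {"dp": [0,0,0],"dr": [0,0,0],"fingers": -1},
  ],
  squeeze=80,
)

```text
clock: 41.8
position: [583.4, 157.9, 295.2]
orientation: [3.14, 0.0, 1.68]
force: [-1.1, 0.6, -0.0]
finger_gap: 18.6
```

Call:
play_rows(
  series=[
    {"dp": [0,0,0],"dr": [0,0,0],"fingers": -1},
    {"dp": [0,0,0],"dr": [0,0,0],"fingers": -1},
    {"dp": [0,0,0],"dr": [0,0,0],"fingers": -1},
  ],
)

```text
clock: 42.1
position: [583.5, 158.6, 295.6]
orientation: [3.139, 0.0, 1.682]
force: [-3.2, -0.0, 5.8]
finger_gap: 13.3
```

Call:
play_rows(
  series=[
    {"dp": [-0.0199,0,0.001],"dr": [0,0,0],"fingers": -1},
    {"dp": [-0.0196,0,0.0031],"dr": [0,0,0],"fingers": -1},
    {"dp": [-0.0192,0,0.0051],"dr": [0,0,0],"fingers": -1},
    {"dp": [-0.0186,0,0.0071],"dr": [0,0,0],"fingers": -1},
    {"dp": [-0.0177,0,0.009],"dr": [0,0,0],"fingers": -1},
  ],
)

```text
clock: 42.6
position: [594.6, 64.0, 270.3]
orientation: [3.137, -0.001, 1.682]
force: [1.0, 5.2, 1.2]
finger_gap: 13.0
```

Call:
play_rows(
  series=[
    {"dp": [-0.0167,0,0.0108],"dr": [0,0,0],"fingers": -1},
    {"dp": [-0.0154,0,0.0125],"dr": [0,0,0],"fingers": -1},
    {"dp": [-0.0141,0,0.0141],"dr": [0,0,0],"fingers": -1},
    {"dp": [-0.0125,0,0.0154],"dr": [0,0,0],"fingers": -1},
    {"dp": [-0.0108,0,0.0167],"dr": [0,0,0],"fingers": -1},
  ],
)

```text
clock: 43.1
position: [602.7, -5.2, 200.3]
orientation: [3.137, -0.0, 1.681]
force: [1.1, -0.1, 7.5]
finger_gap: 13.4
```

Call:
play_rows(
  series=[
    {"dp": [-0.009,0,0.0177],"dr": [0,0,0],"fingers": -1},
    {"dp": [-0.0071,0,0.0186],"dr": [0,0,0],"fingers": -1},
    {"dp": [-0.0051,0,0.0192],"dr": [0,0,0],"fingers": -1},
    {"dp": [0,0,0],"dr": [0,0,0],"fingers": -1},
  ],
)

```text
clock: 43.5
position: [605.2, -26.4, 142.6]
orientation: [3.139, -0.0, 1.681]
force: [4.1, 3.3, 2.0]
finger_gap: 13.2
```

Call:
play_rows(
  series=[
    {"dp": [-0.0031,0,0.0196],"dr": [0,0,0],"fingers": -1},
    {"dp": [-0.001,0,0.012],"dr": [0,0,0],"fingers": -1},
    {"dp": [0,0,0.008],"dr": [0,0,0],"fingers": -1},
    {"dp": [0,0,0.001],"dr": [0,0,0],"fingers": -1},
    {"dp": [0,0,0],"dr": [0,0,0],"fingers": -1},
  ],
)

```text
clock: 44.0
position: [605.7, -29.9, 106.3]
orientation: [3.136, 0.001, 1.682]
force: [-3.3, 3.3, 18.9]
finger_gap: 13.2
```

Call:
play_rows(
  series=[
    {"dp": [0,0,0.002],"dr": [0,0,0],"fingers": -1},
    {"dp": [0,0,0],"dr": [0,0,0],"fingers": -1},
    {"dp": [0,0,0],"dr": [0,0,0],"fingers": -1},
  ],
)

```text
clock: 44.3
position: [605.8, -29.9, 106.0]
orientation: [3.135, 0.002, 1.682]
force: [-9.9, 4.5, 32.0]
finger_gap: 13.7
```

Call:
play_rows(
  series=[
    {"dp": [0,0,-0.003],"dr": [0,0,0],"fingers": -1},
    {"dp": [0.001,0,-0.0199],"dr": [0,0,0],"fingers": -1},
    {"dp": [0.0031,0,-0.0196],"dr": [0,0,0],"fingers": -1},
    {"dp": [0.0051,0,-0.0192],"dr": [0,0,0],"fingers": -1},
    {"dp": [0.0071,0,-0.0186],"dr": [0,0,0],"fingers": -1},
  ],
  squeeze=40,
)

```text
clock: 44.8
position: [603.8, -14.4, 183.0]
orientation: [3.138, 0.002, 1.681]
force: [5.1, 2.0, -0.5]
finger_gap: 13.1
```

Call:
play_rows(
  series=[
    {"dp": [0.009,0,-0.0177],"dr": [0,0,0],"fingers": -1},
    {"dp": [0.0108,0,-0.0167],"dr": [0,0,0],"fingers": -1},
    {"dp": [0.0125,0,-0.0154],"dr": [0,0,0],"fingers": -1},
    {"dp": [0.0141,0,-0.0141],"dr": [0,0,0],"fingers": -1},
    {"dp": [0.0154,0,-0.0125],"dr": [0,0,0],"fingers": -1},
  ],
)

```text
clock: 45.3
position: [597.0, 44.1, 261.7]
orientation: [3.136, 0.009, 1.678]
force: [-2.8, -16.1, 20.0]
finger_gap: 13.0
```

Call:
play_rows(
  series=[
    {"dp": [0.0167,0,-0.0108],"dr": [0,0,0],"fingers": -1},
    {"dp": [0.0177,0,-0.009],"dr": [0,0,0],"fingers": -1},
    {"dp": [0.0186,0,-0.0071],"dr": [0,0,0],"fingers": -1},
    {"dp": [0.0192,0,-0.0051],"dr": [0,0,0],"fingers": -1},
    {"dp": [0.0196,0,-0.0031],"dr": [0,0,0],"fingers": -1},
  ],
)

```text
clock: 45.8
position: [585.8, 137.7, 297.3]
orientation: [3.136, 0.004, 1.679]
force: [-6.0, -6.7, 15.5]
finger_gap: 13.7
```

Call:
play_rows(
  series=[
    {"dp": [0.0199,0,-0.001],"dr": [0,0,0],"fingers": -1},
    {"dp": [0,0,0],"dr": [0,0,0],"fingers": -1},
    {"dp": [0,0,0],"dr": [0,0,0],"fingers": -0.4},
    {"dp": [0,0,0],"dr": [0,0,0],"fingers": 0.1},
    {"dp": [0,0,0],"dr": [0,0,0],"fingers": 0.1},
  ],
)

```text
clock: 46.3
position: [583.6, 158.3, 293.6]
orientation: [-3.141, 0.0, 1.681]
force: [0.7, -0.4, -0.6]
finger_gap: 47.0
```

Call:
play_rows(
  series=[
    {"dp": [0,0,-0.04],"dr": [0,0,0],"fingers": 0.1},
    {"dp": [0,0,-0.04],"dr": [0,0,0],"fingers": 0.1},
    {"dp": [-0.03,-0.025,0],"dr": [0,0,0],"fingers": 0.1},
    {"dp": [-0.028,-0.025,0],"dr": [0,0,0],"fingers": 0.1},
    {"dp": [-0.028,-0.025,0],"dr": [0,0,0],"fingers": 0.1},
  ],
)

```text
clock: 46.8
position: [517.7, 63.7, 373.6]
orientation: [-3.141, 0.0, 1.682]
force: [0.9, -1.2, -0.5]
finger_gap: 47.0
```

Call:
play_rows(
  series=[
    {"dp": [-0.028,-0.025,0],"dr": [0,0,0],"fingers": 0.1},
    {"dp": [-0.028,-0.026,0],"dr": [0,0,0],"fingers": 0.1},
    {"dp": [0,0,0],"dr": [0,0,0],"fingers": 0.1},
    {"dp": [0,0,0],"dr": [0,0,0],"fingers": 0.1},
  ],
)

```text
clock: 47.2
position: [473.9, 3.0, 374.0]
orientation: [3.141, 0.0, 1.68]
force: [1.0, 0.6, -0.1]
finger_gap: 47.1
```

```bash
python3 -c "
from look import *
station('w13.png')
to(474,1.8,49,96.4)"
```

```text
47.2 [473.85606346   3.00457002 374.01798213] [3.14111894e+00 1.63905133e-05 1.67972733e+00] [ 0.96768006  0.60767826 -0.10847338]
knob st 161 [-38.49946703  42.79500052] [475.86361087   1.79053669  67.22585831]
tin st 1598 [-1.31110185 -0.42109457] 91.3632651515573
handle st 210 [ 96.65121209 -32.28561201] [112.51791728  10.07344379]
to (474, 1.8, 49) shift [ -1.8  -0.5 324.9] turn [ 0.01 -0.01 -0.09]; shift after turn [ -1.7  -0.4 324.9]
```

Call:
play_rows(
  series=[
    {"dp": [-0.001,0,0.05],"dr": [0,0,0],"fingers": 0.1},
    {"dp": [0,0,0.05],"dr": [0,0,0],"fingers": 0.1},
    {"dp": [0,0,0.05],"dr": [0,0,0],"fingers": 0.1},
    {"dp": [0,0,0.05],"dr": [0,0,0],"fingers": 0.1},
    {"dp": [0,0,0.05],"dr": [0,0,0],"fingers": 0.1},
  ],
  squeeze=40,
)

```text
clock: 47.75
position: [474.4, 3.5, 121.9]
orientation: [3.141, 0.0, 1.683]
force: [0.9, -0.2, -0.8]
finger_gap: 47.1
```

Call:
play_rows(
  series=[
    {"dp": [0,0,0.045],"dr": [0,0,0],"fingers": 0.1},
    {"dp": [0,0,0.03],"dr": [0,0,0],"fingers": 0.1},
    {"dp": [0,0,0],"dr": [0,0,0],"fingers": -1},
    {"dp": [0,0,0],"dr": [0,0,0],"fingers": -1},
    {"dp": [0,0,0],"dr": [0,0,0],"fingers": -1},
  ],
)

```text
clock: 48.25
position: [474.8, 2.0, 49.6]
orientation: [3.141, 0.002, 1.682]
force: [2.3, -6.2, -17.1]
finger_gap: 16.6
```

Call:
play_rows(
  series=[
    {"dp": [-0.007,0.0002,0],"dr": [0,0,0],"fingers": -1},
    {"dp": [-0.007,0.0005,0],"dr": [0,0,0],"fingers": -1},
    {"dp": [-0.0163,0.0028,0],"dr": [0,0,0],"fingers": -1},
    {"dp": [-0.0158,0.0046,0],"dr": [0,0,0],"fingers": -1},
  ],
)

```text
clock: 48.65
position: [485.2, -42.7, 49.4]
orientation: [-3.137, -0.001, 1.683]
force: [-6.3, 2.1, -2.4]
finger_gap: 16.5
```

Call:
play_rows(
  series=[
    {"dp": [-0.0151,0.0066,0],"dr": [0,0,0],"fingers": -1},
    {"dp": [-0.0142,0.0084,0],"dr": [0,0,0],"fingers": -1},
    {"dp": [-0.0131,0.01,0],"dr": [0,0,0],"fingers": -1},
    {"dp": [-0.0117,0.0116,0],"dr": [0,0,0],"fingers": -1},
    {"dp": [-0.0103,0.0129,0],"dr": [0,0,0],"fingers": -1},
  ],
)

```text
clock: 49.15
position: [543.8, -101.5, 49.9]
orientation: [3.141, -0.001, 1.681]
force: [-0.6, 6.9, -3.6]
finger_gap: 16.9
```

Call:
play_rows(
  series=[
    {"dp": [-0.0086,0.014,0],"dr": [0,0,0],"fingers": -1},
    {"dp": [-0.0068,0.015,0],"dr": [0,0,0],"fingers": -1},
    {"dp": [-0.005,0.0157,0],"dr": [0,0,0],"fingers": -1},
    {"dp": [-0.003,0.0162,0],"dr": [0,0,0],"fingers": -1},
    {"dp": [-0.001,0.0155,0],"dr": [0,0,0],"fingers": -1},
  ],
)

```text
clock: 49.65
position: [622.3, -116.6, 50.1]
orientation: [-3.141, -0.001, 1.682]
force: [-2.1, 7.0, -0.9]
finger_gap: 16.2
```

Call:
play_rows(
  series=[
    {"dp": [0,0,0],"dr": [0,0,0],"fingers": -1},
    {"dp": [0,0,0],"dr": [0,0,0],"fingers": -1},
  ],
)

```text
clock: 49.85
position: [622.7, -116.6, 50.1]
orientation: [3.14, -0.0, 1.681]
force: [0.8, 5.1, 0.4]
finger_gap: 16.6
```

Call:
play_rows(
  series=[
    {"dp": [0,0,0],"dr": [0,0,0],"fingers": 0},
    {"dp": [0,0,0],"dr": [0,0,0],"fingers": 0.1},
    {"dp": [0,0,-0.03],"dr": [0,0,0],"fingers": 0.3},
    {"dp": [0,0,-0.045],"dr": [0,0,0],"fingers": 1},
    {"dp": [0,0,-0.045],"dr": [0,0,0],"fingers": 1},
  ],
)

```text
clock: 50.35
position: [621.7, -117.4, 170.7]
orientation: [-3.141, 0.001, 1.681]
force: [-0.0, -0.0, 0.7]
finger_gap: 82.0
```

```bash
python3 -c "
from look import *
s,R,p=pose(); print(s['clock'],p)
q=O-1.3*X-.4*Y; to(q[0],q[1],56,96.4)"
```

```text
50.35 [ 621.69624504 -117.37639889  170.72835333]
to (np.float64(548.5424167795325), np.float64(47.05268927797375), 56) shift [171.5 -54.6 114.7] turn [-0.01  0.03 -0.1 ]; shift after turn [171.6 -54.4 114.7]
```

Call:
play_rows(
  series=[
    {"dp": [0.034,-0.011,0],"dr": [0,0,0],"fingers": 1},
    {"dp": [0.034,-0.011,0],"dr": [0,0,0],"fingers": 1},
    {"dp": [0.034,-0.011,0],"dr": [0,0,0],"fingers": 1},
    {"dp": [0.034,-0.011,0],"dr": [0,0,0],"fingers": 1},
    {"dp": [0.035,-0.0105,0],"dr": [0,0,0],"fingers": 1},
  ],
  squeeze=80,
)

```text
clock: 50.85
position: [548.4, 47.7, 169.6]
orientation: [3.14, 0.001, 1.681]
force: [-0.0, 0.7, 0.4]
finger_gap: 85.4
```

Call:
play_rows(
  series=[
    {"dp": [0,0,0],"dr": [0,0,0],"fingers": 1},
    {"dp": [0,0,0.03],"dr": [0,0,0],"fingers": 1},
    {"dp": [0,0,0.045],"dr": [0,0,0],"fingers": 1},
    {"dp": [0,0,0.038],"dr": [0,0,0],"fingers": 1},
    {"dp": [0,0,0],"dr": [0,0,0],"fingers": 1},
  ],
)

```text
clock: 51.35
position: [547.1, 46.4, 52.3]
orientation: [-3.134, -0.001, 1.681]
force: [-0.5, 0.6, 0.3]
finger_gap: 85.3
```

Call:
play_rows(
  series=[
    {"dp": [0,0,0],"dr": [0,0,0],"fingers": 1},
    {"dp": [0,0,0],"dr": [0,0,0],"fingers": 0},
    {"dp": [0,0,0],"dr": [0,0,0],"fingers": 0},
    {"dp": [0,0,0],"dr": [0,0,0],"fingers": 0},
    {"dp": [0,0,0],"dr": [0,0,0],"fingers": 0},
  ],
)

```text
clock: 51.85
position: [550.2, 47.0, 58.5]
orientation: [3.137, 0.001, 1.681]
force: [-1.4, 0.4, 9.6]
finger_gap: 58.1
```

Call:
play_rows(
  series=[
    {"dp": [0,0,-0.008],"dr": [0,0,0],"fingers": 0},
    {"dp": [0,0,-0.01],"dr": [0,0,0],"fingers": 0},
    {"dp": [0,0,-0.01],"dr": [0,0,0],"fingers": 0},
    {"dp": [0,0,0],"dr": [0,0,0],"fingers": 0},
    {"dp": [0,0,0],"dr": [0,0,0],"fingers": 0},
  ],
)

```text
clock: 52.35
position: [549.0, 47.2, 84.1]
orientation: [3.141, 0.0, 1.681]
force: [0.2, -0.8, -4.4]
finger_gap: 58.1
```

Call:
play_rows(
  series=[
    {"dp": [0.007,-0.028,0],"dr": [0,0,0],"fingers": 0},
    {"dp": [0.008,-0.03,0],"dr": [0,0,0],"fingers": 0},
    {"dp": [0.009,-0.029,0],"dr": [0,0,0],"fingers": 0},
    {"dp": [0.03,0.003,0],"dr": [0,0,0],"fingers": 0},
    {"dp": [0.032,0.003,0],"dr": [0,0,0],"fingers": 0},
  ],
)

```text
clock: 52.85
position: [458.4, 124.0, 83.8]
orientation: [-3.141, 0.0, 1.679]
force: [1.1, 0.1, -4.4]
finger_gap: 58.1
```

Call:
play_rows(
  series=[
    {"dp": [0.032,0.004,0],"dr": [0,0,0],"fingers": 0},
    {"dp": [0.032,0.004,0],"dr": [0,0,0],"fingers": 0},
    {"dp": [0.032,0.004,0],"dr": [0,0,0],"fingers": 0},
    {"dp": [0.031,0.003,0],"dr": [0,0,0],"fingers": 0},
    {"dp": [0,0,0],"dr": [0,0,0],"fingers": 0},
  ],
)

```text
clock: 53.35
position: [459.4, 254.4, 83.4]
orientation: [-3.141, -0.001, 1.685]
force: [0.5, 0.1, -4.9]
finger_gap: 58.0
```

Call:
play_rows(
  series=[
    {"dp": [0.013,0.03,0],"dr": [0,0,0],"fingers": 0},
    {"dp": [0.014,0.031,0],"dr": [0,0,0],"fingers": 0},
    {"dp": [0.014,0.031,0],"dr": [0,0,0],"fingers": 0},
    {"dp": [0,0,0],"dr": [0,0,0],"fingers": 0},
    {"dp": [0,0,0],"dr": [0,0,0],"fingers": 0},
  ],
)

```text
clock: 53.85
position: [546.6, 301.9, 82.8]
orientation: [-3.14, 0.001, 1.681]
force: [-0.2, 0.3, -4.3]
finger_gap: 58.1
```

```bash
python3 - <<'E'
from look import *
s,R,p=pose(); print(s['clock'],p,s['force'],s['finger_gap'])
to(548,301,50,96.4)
im,d,c=grab('wrist'); cv2.imwrite('pics/w14.png',cv2.resize(cv2.convertScaleAbs(im,alpha=1.1),(640,480)))
E
```

```text
53.85 [546.57772793 301.91944188  82.79542919] [-0.24614939  0.26597914 -4.28563224] 58.10797293624824
to (548, 301, 50) shift [-1.1  1.4 32.8] turn [-0.12  0.04 -0.07]; shift after turn [-1.1  1.3 32.8]
```

View pics/w14.png

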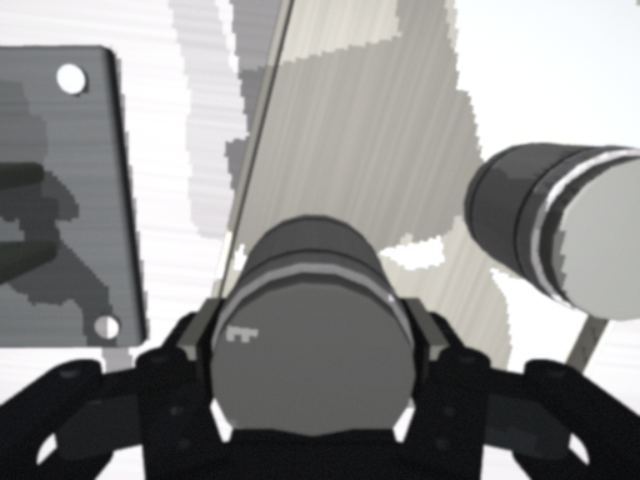

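```bash
python3 - <<'E'
from look import *
c=cam('wrist'); s,R,p=pose()
A,B=[ray((u+.5)*.8-.5,(v+.5)*.8-.5,20,c)[:2] for u,v in((290,5),(236,225))]
n=np.array([-(B-A)[1],(B-A)[0]])/np.linalg.norm(B-A); print(A,B,'dist wall->tcp',abs((p[:2]-A)@n),'angle',np.degrees(np.arctan2(*(B-A)[::-1])))
E
```

```text
[432.1881861  279.78771282] [528.18015073 263.36153353] dist wall->tcp 40.85533863569205 angle -9.710422458736476
```

Call:
play_rows(
  series=[
    {"dp": [0.007,0.001,0],"dr": [0,0,0],"fingers": 0},
    {"dp": [0,0,0],"dr": [0,0,0],"fingers": 0},
    {"dp": [0,0,0],"dr": [0,0,0],"fingers": 0},
  ],
)

```text
clock: 54.2
position: [546.7, 309.6, 84.0]
orientation: [-3.142, 0.0, 1.682]
force: [0.7, -0.1, -4.3]
finger_gap: 58.0
```

Call:
play_rows(
  series=[
    {"dp": [0,0,0.012],"dr": [0,0,0],"fingers": 0},
    {"dp": [0,0,0.01],"dr": [0,0,0],"fingers": 0},
    {"dp": [0,0,0.007],"dr": [0,0,0],"fingers": 0},
    {"dp": [0,0,0.003],"dr": [0,0,0],"fingers": 0},
    {"dp": [0,0,0],"dr": [0,0,0],"fingers": 0},
  ],
)

```text
clock: 54.7
position: [546.9, 309.5, 51.5]
orientation: [-3.141, 0.0, 1.681]
force: [-0.1, -1.1, -4.2]
finger_gap: 58.0
```

Call:
play_rows(
  series=[
    {"dp": [0,0,0.0015],"dr": [0,0,0],"fingers": 0},
    {"dp": [0,0,0.001],"dr": [0,0,0],"fingers": 0},
    {"dp": [0,0,0],"dr": [0,0,0],"fingers": 0},
  ],
)

```text
clock: 55.0
position: [547.3, 309.7, 50.5]
orientation: [3.14, -0.0, 1.681]
force: [-2.4, -1.8, 4.5]
finger_gap: 58.4
```

Call:
play_rows(
  series=[
    {"dp": [0,0,0],"dr": [0,0,0],"fingers": 0.6},
    {"dp": [0,0,0],"dr": [0,0,0],"fingers": 1},
    {"dp": [0,0,0],"dr": [0,0,0],"fingers": 1},
    {"dp": [0,0,-0.03],"dr": [0,0,0],"fingers": 1},
    {"dp": [0,0,-0.045],"dr": [0,0,0],"fingers": 1},
  ],
)

```text
clock: 55.5
position: [546.0, 309.1, 122.9]
orientation: [-3.136, 0.001, 1.681]
force: [0.6, -0.6, 0.8]
finger_gap: 85.6
```

Call:
play_rows(
  series=[
    {"dp": [0,0,-0.045],"dr": [0,0,0],"fingers": 1},
    {"dp": [0,0,-0.045],"dr": [0,0,0],"fingers": 1},
    {"dp": [-0.02,-0.02,-0.01],"dr": [0,0,0],"fingers": 1},
    {"dp": [-0.026,-0.026,0],"dr": [0,0,0],"fingers": 1},
    {"dp": [-0.027,-0.026,0],"dr": [0,0,0],"fingers": 1},
  ],
)

```text
clock: 56.0
position: [482.8, 228.4, 224.7]
orientation: [3.14, -0.0, 1.682]
force: [0.6, 0.5, -0.4]
finger_gap: 85.5
```

Call:
play_rows(
  series=[
    {"dp": [-0.027,-0.026,0],"dr": [0,0,0],"fingers": 1},
    {"dp": [-0.04,-0.004,0],"dr": [0,0,0],"fingers": 1},
    {"dp": [-0.04,-0.004,0],"dr": [0,0,0],"fingers": 1},
    {"dp": [-0.04,-0.005,0],"dr": [0,0,0],"fingers": 1},
    {"dp": [-0.04,-0.005,0],"dr": [0,0,0],"fingers": 1},
  ],
)

```text
clock: 56.5
position: [460.3, 36.8, 224.6]
orientation: [3.141, 0.0, 1.682]
force: [0.5, -0.2, -0.7]
finger_gap: 85.4
```

Call:
play_rows(
  series=[
    {"dp": [-0.04,-0.005,0],"dr": [0,0,0],"fingers": 1},
    {"dp": [-0.04,-0.009,0],"dr": [0,0,0],"fingers": 1},
    {"dp": [-0.04,-0.009,0],"dr": [0,0,0],"fingers": 1},
    {"dp": [-0.04,-0.009,0],"dr": [0,0,0],"fingers": 1},
    {"dp": [-0.04,-0.009,0],"dr": [0,0,0],"fingers": 1},
  ],
)

```text
clock: 57.0
position: [441.4, -166.7, 224.6]
orientation: [3.141, 0.0, 1.681]
force: [1.2, 0.1, 0.0]
finger_gap: 85.4
```

Call:
play_rows(
  series=[
    {"dp": [-0.04,-0.009,0],"dr": [0,0,0],"fingers": 1},
    {"dp": [-0.04,-0.009,0],"dr": [0,0,0],"fingers": 1},
    {"dp": [-0.04,-0.009,0],"dr": [0,0,0],"fingers": 1},
    {"dp": [-0.04,-0.009,0],"dr": [0,0,0],"fingers": 1},
    {"dp": [-0.04,-0.009,0],"dr": [0,0,0],"fingers": 1},
  ],
)

```text
clock: 57.5
position: [418.7, -370.5, 224.5]
orientation: [3.141, 0.0, 1.681]
force: [1.3, 0.1, -0.0]
finger_gap: 85.6
```

Call:
play_rows(
  series=[
    {"dp": [-0.04,-0.007,0],"dr": [0,0,0],"fingers": 1},
    {"dp": [0,0,0],"dr": [0,0,0],"fingers": 1},
    {"dp": [0,0,0],"dr": [0,0,0],"fingers": 1},
    {"dp": [0,0,0],"dr": [0,0,0],"fingers": 1},
  ],
)

```text
clock: 57.9
position: [416.8, -408.4, 224.5]
orientation: [3.142, -0.0, 1.682]
force: [0.0, -0.4, 0.0]
finger_gap: 85.5
```

```bash
python3 - <<'E'
from look import *
s,R,p=pose(); print(s['clock'],p,s['qpos'])
q=tins(417,-411,tag='w15',rad=80)
to(q[0],q[1],43,96.4)
E
```

```text
57.9 [ 416.77287557 -408.39526258  224.47851491] [-9.78078620e-01  4.50251186e-01  1.22700636e+00  1.83241145e-04
  1.46457787e+00 -2.66017369e+00]
tin at [ 414.7 -410.7   79.6] n 3300 ell [63.3 65. ] px 247 182
to (np.float64(414.6865163026221), np.float64(-410.68175736973336), 43) shift [ -2.2  -2.5 181.6] turn [ 0.01 -0.   -0.  ]; shift after turn [ -2.2  -2.5 181.6]
```

Call:
play_rows(
  series=[
    {"dp": [-0.0022,-0.0025,0.045],"dr": [0,0,0],"fingers": 1},
    {"dp": [0,0,0.048],"dr": [0,0,0],"fingers": 1},
    {"dp": [0,0,0.046],"dr": [0,0,0],"fingers": 1},
    {"dp": [0,0,0.042],"dr": [0,0,0],"fingers": 1},
    {"dp": [0,0,0],"dr": [0,0,0],"fingers": 1},
  ],
  squeeze=80,
)

```text
clock: 58.45
position: [413.1, -408.5, 39.2]
orientation: [-3.137, -0.009, 1.683]
force: [0.5, 0.8, -0.8]
finger_gap: 85.2
```

Call:
play_rows(
  series=[
    {"dp": [0,0,0],"dr": [0,0,0],"fingers": 1},
    {"dp": [0,0,0],"dr": [0,0,0],"fingers": 0},
    {"dp": [0,0,0],"dr": [0,0,0],"fingers": 0},
    {"dp": [0,0,0],"dr": [0,0,0],"fingers": 0},
    {"dp": [0,0,0],"dr": [0,0,0],"fingers": 0},
  ],
)

```text
clock: 58.95
position: [415.1, -412.3, 46.3]
orientation: [3.139, 0.004, 1.682]
force: [-0.4, 2.6, 11.6]
finger_gap: 58.2
```

Call:
play_rows(
  series=[
    {"dp": [0,0,-0.012],"dr": [0,0,0],"fingers": 0},
    {"dp": [0,0,-0.013],"dr": [0,0,0],"fingers": 0},
    {"dp": [0,0,-0.012],"dr": [0,0,0],"fingers": 0},
    {"dp": [0,0,0],"dr": [0,0,0],"fingers": 0},
    {"dp": [0,0,0],"dr": [0,0,0],"fingers": 0},
  ],
)

```text
clock: 59.45
position: [414.3, -411.7, 80.7]
orientation: [3.141, 0.0, 1.681]
force: [0.3, -0.0, -2.4]
finger_gap: 57.9
```

Call:
play_rows(
  series=[
    {"dp": [0.03,0.006,0],"dr": [0,0,0],"fingers": 0},
    {"dp": [0.04,0.0085,0],"dr": [0,0,0],"fingers": 0},
    {"dp": [0.04,0.0085,0],"dr": [0,0,0],"fingers": 0},
    {"dp": [0.04,0.0085,0],"dr": [0,0,0],"fingers": 0},
    {"dp": [0.04,0.0085,0],"dr": [0,0,0],"fingers": 0},
  ],
)

```text
clock: 59.95
position: [432.8, -216.8, 79.9]
orientation: [-3.141, -0.001, 1.681]
force: [0.8, 0.2, -2.5]
finger_gap: 58.1
```

Call:
play_rows(
  series=[
    {"dp": [0.043,0.009,0],"dr": [0,0,0],"fingers": 0},
    {"dp": [0.043,0.009,0],"dr": [0,0,0],"fingers": 0},
    {"dp": [0.043,0.009,0],"dr": [0,0,0],"fingers": 0},
    {"dp": [0.043,0.009,0],"dr": [0,0,0],"fingers": 0},
    {"dp": [0.042,0.009,0],"dr": [0,0,0],"fingers": 0},
  ],
)

```text
clock: 60.45
position: [453.9, 1.0, 80.1]
orientation: [-3.141, -0.0, 1.681]
force: [1.2, 0.0, -2.7]
finger_gap: 58.3
```

Call:
play_rows(
  series=[
    {"dp": [0.038,0.004,0],"dr": [0,0,0],"fingers": 0},
    {"dp": [0.038,0.004,0],"dr": [0,0,0],"fingers": 0},
    {"dp": [0.038,0.004,0],"dr": [0,0,0],"fingers": 0},
    {"dp": [0.038,0.004,0],"dr": [0,0,0],"fingers": 0},
    {"dp": [0.038,0.005,0],"dr": [0,0,0],"fingers": 0},
  ],
)

```text
clock: 60.95
position: [453.6, 191.9, 79.9]
orientation: [-3.14, 0.0, 1.681]
force: [1.0, 0.2, -2.6]
finger_gap: 58.1
```

Call:
play_rows(
  series=[
    {"dp": [0.038,0.004,0],"dr": [0,0,0],"fingers": 0},
    {"dp": [0,0,0],"dr": [0,0,0],"fingers": 0},
    {"dp": [0,0,0],"dr": [0,0,0],"fingers": 0},
  ],
)

```text
clock: 61.25
position: [453.4, 229.0, 79.8]
orientation: [-3.14, 0.0, 1.683]
force: [0.7, -0.6, -2.9]
finger_gap: 58.1
```

```bash
python3 - <<'E'
from look import *
s,R,p=pose(); print(s['clock'],p,s['force'],s['finger_gap'])
to(439,329,50,96.4)
E
```

```text
61.25 [453.43169035 228.99948118  79.8142924 ] [ 0.68321606 -0.55990635 -2.93919606] 58.08982968666663
to (439, 329, 50) shift [101.   -3.1  29.8] turn [-0.07  0.02  0.04]; shift after turn [101.   -3.2  29.8]
```

Call:
play_rows(
  series=[
    {"dp": [0.033,-0.001,0],"dr": [0,0,0],"fingers": 0},
    {"dp": [0.034,-0.001,0],"dr": [0,0,0],"fingers": 0},
    {"dp": [0.033,-0.001,0],"dr": [0,0,0],"fingers": 0},
    {"dp": [0,0,0],"dr": [0,0,0],"fingers": 0},
    {"dp": [0,0,0],"dr": [0,0,0],"fingers": 0},
  ],
)

```text
clock: 61.75
position: [439.9, 326.8, 80.0]
orientation: [-3.141, 0.001, 1.681]
force: [0.8, 0.3, -2.7]
finger_gap: 57.8
```

Call:
play_rows(
  series=[
    {"dp": [0,0,0.012],"dr": [0,0,0],"fingers": 0},
    {"dp": [0,0,0.01],"dr": [0,0,0],"fingers": 0},
    {"dp": [0,0,0.005],"dr": [0,0,0],"fingers": 0},
    {"dp": [0,0,0.002],"dr": [0,0,0],"fingers": 0},
    {"dp": [0,0,0],"dr": [0,0,0],"fingers": 0},
  ],
)

```text
clock: 62.25
position: [439.9, 327.3, 51.1]
orientation: [-3.141, 0.0, 1.681]
force: [-0.0, 0.8, -2.6]
finger_gap: 58.3
```

Call:
play_rows(
  series=[
    {"dp": [0,0,0.001],"dr": [0,0,0],"fingers": 0},
    {"dp": [0,0,0.001],"dr": [0,0,0],"fingers": 0},
    {"dp": [0,0,0],"dr": [0,0,0],"fingers": 0},
  ],
)

```text
clock: 62.55
position: [440.2, 327.7, 50.4]
orientation: [3.14, -0.0, 1.682]
force: [-2.3, -1.9, 6.0]
finger_gap: 58.6
```

Call:
play_rows(
  series=[
    {"dp": [0,0,0],"dr": [0,0,0],"fingers": 0.6},
    {"dp": [0,0,0],"dr": [0,0,0],"fingers": 1},
    {"dp": [0,0,0],"dr": [0,0,0],"fingers": 1},
    {"dp": [0,0,-0.03],"dr": [0,0,0],"fingers": 1},
    {"dp": [0,0,-0.045],"dr": [0,0,0],"fingers": 1},
  ],
)

```text
clock: 63.05
position: [438.9, 327.1, 123.3]
orientation: [-3.136, 0.002, 1.681]
force: [1.4, -0.2, 0.4]
finger_gap: 85.7
```

Call:
play_rows(
  series=[
    {"dp": [0,0,-0.045],"dr": [0,0,0],"fingers": 1},
    {"dp": [0,0,-0.04],"dr": [0,0,0],"fingers": 1},
    {"dp": [-0.03,0,-0.01],"dr": [0,0,0],"fingers": 1},
    {"dp": [-0.035,0,0],"dr": [0,0,0],"fingers": 1},
    {"dp": [-0.035,0,0],"dr": [0,0,0],"fingers": 1},
  ],
)

```text
clock: 63.55
position: [450.9, 227.3, 219.8]
orientation: [3.14, -0.0, 1.682]
force: [0.6, -0.6, 0.3]
finger_gap: 85.4
```

Call:
play_rows(
  series=[
    {"dp": [-0.035,-0.003,0],"dr": [0,0,0],"fingers": 0.5},
    {"dp": [-0.038,-0.005,0],"dr": [0,0,0],"fingers": 0.1},
    {"dp": [-0.038,-0.005,0],"dr": [0,0,0],"fingers": 0.1},
    {"dp": [-0.038,-0.004,0],"dr": [0,0,0],"fingers": 0.1},
    {"dp": [-0.038,-0.004,0],"dr": [0,0,0],"fingers": 0.1},
  ],
)

```text
clock: 64.05
position: [450.5, 38.6, 219.5]
orientation: [3.141, 0.0, 1.682]
force: [-0.4, 0.9, -0.1]
finger_gap: 46.8
```

Call:
play_rows(
  series=[
    {"dp": [-0.03,0.02,0],"dr": [0,0,0],"fingers": 0.1},
    {"dp": [-0.03,0.03,0],"dr": [0,0,0],"fingers": 0.1},
    {"dp": [-0.03,0.03,0],"dr": [0,0,0],"fingers": 0.1},
    {"dp": [-0.03,0.03,0.02],"dr": [0,0,0],"fingers": 0.1},
    {"dp": [-0.03,0.03,0.03],"dr": [0,0,0],"fingers": 0.1},
  ],
)

```text
clock: 64.55
position: [607.1, -94.1, 171.1]
orientation: [3.138, 0.002, 1.681]
force: [0.6, -0.3, -1.4]
finger_gap: 47.1
```

Call:
play_rows(
  series=[
    {"dp": [0,0,0],"dr": [0,0,0],"fingers": 0.1},
    {"dp": [0,0,0],"dr": [0,0,0],"fingers": 0.1},
  ],
)

```text
clock: 64.75
position: [605.1, -92.9, 169.3]
orientation: [-3.14, -0.001, 1.681]
force: [-0.2, -0.4, 0.5]
finger_gap: 47.1
```

```bash
python3 - <<'E'
from look import *
s,R,p=pose(); print(s['clock'],p)
to(622.5,-117,157,96.4); to(622.5,-117,49)
for x,y in((440,328),(547,310),(505,402)): tins(x,y,name='top',rad=40)
E
```

```text
64.75 [605.09399024 -92.85365214 169.33420782]
to (622.5, -117, 157) shift [-25.9  14.7  12.3] turn [-0.11 -0.07 -0.1 ]; shift after turn [-25.9  14.6  12.3]
to (622.5, -117, 49) shift [-26.   14.9 120.3] 
tin at [433.2 327.2  87.4] n 118 ell [10.8 15.6] px 135 237
tin at [557.7 301.5  87.6] n 116 ell [ 7.4 12.2] px 146 196
tin at [506.2 399.1  87.4] n 127 ell [13.2 14.8] px 112 212
```

Call:
play_rows(
  series=[
    {"dp": [-0.026,0.015,0],"dr": [0,0,0],"fingers": 0.1},
    {"dp": [0,0,0],"dr": [0,0,0],"fingers": 0.1},
    {"dp": [0,0,0],"dr": [0,0,0],"fingers": 0.1},
  ],
  squeeze=40,
)

```text
clock: 65.2
position: [622.7, -116.3, 171.4]
orientation: [3.14, 0.0, 1.681]
force: [0.3, 0.4, 0.1]
finger_gap: 46.9
```

```bash
python3 - <<'E'
from look import *
s,R,p=pose(); print(s['clock'],p)
im,d,c=grab('wrist'); P=cloud(d,c); m=(abs(P[...,2]-66)<6)&(np.hypot(P[...,0]-622,P[...,1]+117)<25); a,b=P[m].min(0),P[m].max(0); print('knob',m.sum(),((a+b)/2).round(1))
to(*((a+b)/2)[:2],49,96.4)
E
```

```text
65.2 [ 622.69062752 -116.3081555   171.42882798]
knob 479 [ 621.9 -117.    64.8]
to (np.float64(621.8565673129787), np.float64(-116.96641669569561), 49) shift [ -0.9  -0.9 122.3] turn [ 0.04  0.01 -0.03]; shift after turn [ -0.9  -0.8 122.3]
```

Call:
play_rows(
  series=[
    {"dp": [-0.001,0,0.045],"dr": [0,0,0],"fingers": 0.1},
    {"dp": [0,0,0.045],"dr": [0,0,0],"fingers": 0.1},
    {"dp": [0,0,0.032],"dr": [0,0,0],"fingers": 0.1},
    {"dp": [0,0,0],"dr": [0,0,0],"fingers": -1},
    {"dp": [0,0,0],"dr": [0,0,0],"fingers": -1},
  ],
  squeeze=40,
)

```text
clock: 65.75
position: [623.3, -117.2, 49.9]
orientation: [3.141, 0.0, 1.682]
force: [-0.8, 12.0, -2.4]
finger_gap: 18.7
```

Call:
play_rows(
  series=[
    {"dp": [0,0,0],"dr": [0,0,0],"fingers": -1},
    {"dp": [0.001,-0.0165,0],"dr": [0,0,0],"fingers": -1},
    {"dp": [0.003,-0.0162,0],"dr": [0,0,0],"fingers": -1},
    {"dp": [0.005,-0.0157,0],"dr": [0,0,0],"fingers": -1},
    {"dp": [0.0068,-0.015,0],"dr": [0,0,0],"fingers": -1},
  ],
)

```text
clock: 66.25
position: [558.7, -109.3, 50.3]
orientation: [3.138, 0.002, 1.681]
force: [5.0, 0.8, -9.5]
finger_gap: 16.7
```

Call:
play_rows(
  series=[
    {"dp": [0.0086,-0.014,0],"dr": [0,0,0],"fingers": -1},
    {"dp": [0.0103,-0.0129,0],"dr": [0,0,0],"fingers": -1},
    {"dp": [0.0117,-0.0116,0],"dr": [0,0,0],"fingers": -1},
    {"dp": [0.0131,-0.01,0],"dr": [0,0,0],"fingers": -1},
  ],
)

```text
clock: 66.65
position: [502.3, -74.4, 50.1]
orientation: [-3.136, 0.006, 1.682]
force: [-22.9, -28.6, 2.2]
finger_gap: 16.5
```

Call:
play_rows(
  series=[
    {"dp": [0.0142,-0.0084,0],"dr": [0,0,0],"fingers": -1},
    {"dp": [0.0151,-0.0066,0],"dr": [0,0,0],"fingers": -1},
    {"dp": [0.0158,-0.0046,0],"dr": [0,0,0],"fingers": -1},
    {"dp": [0.0163,-0.0028,0],"dr": [0,0,0],"fingers": -1},
    {"dp": [0,0,0],"dr": [0,0,0],"fingers": -1},
  ],
)

```text
clock: 67.15
position: [473.8, -11.0, 50.1]
orientation: [-3.138, -0.0, 1.683]
force: [-12.5, -1.2, 2.3]
finger_gap: 16.4
```

Call:
play_rows(
  series=[
    {"dp": [0.007,-0.0005,0],"dr": [0,0,0],"fingers": -1},
    {"dp": [0.007,-0.0002,0],"dr": [0,0,0],"fingers": -1},
    {"dp": [0.002,0,0],"dr": [0,0,0],"fingers": -1},
    {"dp": [0,0,0],"dr": [0,0,0],"fingers": -1},
    {"dp": [0,0,0],"dr": [0,0,0],"fingers": -1},
  ],
)

```text
clock: 67.65
position: [472.5, 2.0, 50.1]
orientation: [-3.139, 0.003, 1.683]
force: [-11.3, -13.4, -0.5]
finger_gap: 16.3
```

Call:
play_rows(
  series=[
    {"dp": [0.002,0,0],"dr": [0,0,0],"fingers": -1},
    {"dp": [0,0,0],"dr": [0,0,0],"fingers": -1},
    {"dp": [0,0,0],"dr": [0,0,0],"fingers": -1},
  ],
)

```text
clock: 67.95
position: [472.5, 2.2, 50.2]
orientation: [-3.139, 0.006, 1.683]
force: [-12.3, -26.0, -1.8]
finger_gap: 16.4
```

Call:
play_rows(
  series=[
    {"dp": [0,0,0],"dr": [0,0,0],"fingers": 0},
    {"dp": [0,0,0],"dr": [0,0,0],"fingers": 0.1},
    {"dp": [0,0,-0.03],"dr": [0,0,0],"fingers": 0.1},
    {"dp": [0,0,-0.05],"dr": [0,0,0],"fingers": 0.1},
    {"dp": [0,0,-0.05],"dr": [0,0,0],"fingers": 0.1},
  ],
)

```text
clock: 68.45
position: [473.5, 5.8, 181.5]
orientation: [3.14, 0.0, 1.682]
force: [-0.0, -0.2, -0.1]
finger_gap: 46.8
```

Call:
play_rows(
  series=[
    {"dp": [0,0,-0.05],"dr": [0,0,0],"fingers": 0.1},
    {"dp": [0,0,-0.05],"dr": [0,0,0],"fingers": 0.1},
    {"dp": [0,0,-0.05],"dr": [0,0,0],"fingers": 0.1},
    {"dp": [0,0,-0.04],"dr": [0,0,0],"fingers": 0.1},
    {"dp": [0,0,0],"dr": [0,0,0],"fingers": 0.1},
  ],
)

```text
clock: 68.95
position: [474.2, 5.7, 375.3]
orientation: [3.129, 0.004, 1.682]
force: [0.4, -0.0, 0.3]
finger_gap: 47.0
```

Call:
play_rows(
  series=[
    {"dp": [0,0,0],"dr": [0,0,0],"fingers": 0.1},
    {"dp": [0,0,0],"dr": [0,0,0],"fingers": 0.1},
  ],
)

```text
clock: 69.15
position: [473.0, 5.7, 367.8]
orientation: [-3.14, -0.001, 1.682]
force: [-0.1, 0.2, 0.2]
finger_gap: 47.3
```

```bash
python3 - <<'E'
from look import *
station('w16.png')
for x,y in((440,328),(547,310),(505,402)): tins(x,y,name='top',rad=45); tins(x,y,name='scene',rad=45)
a=cv2.imread('pics/w16.png'); b,_,_=grab('top','top16.png'); c,_,_=grab('scene','scene16.png')
f=lambda i,w,h:cv2.resize(i,(w,h),interpolation=cv2.INTER_CUBIC)
o=np.vstack([np.hstack([f(a[100:270,180:407],400,300),f(c[60:384,80:512],400,300)]),f(b[60:320,40:460],800,300) if 0 else np.hstack([f(b[130:280,70:270],400,300),f(b[100:340,160:480],400,300)])])
cv2.imwrite('pics/v16.png',o)
E
```

```text
69.15 [473.04321704   5.72852305 367.79116422] [-3.14028645e+00 -6.02680145e-04  1.68174530e+00] [-0.06911779  0.16936653  0.22856089]
knob st 155 [-38.76190598  79.66277701] [472.97728104   1.01588468  67.17362278]
tin st 0 0 0
handle st 108 [ 96.68191673 -26.54221895] [100.25519639 -16.42748172]
tin at [448.6 329.6  87.6] n 110 ell [ 9.4 14.8] px 134 232
tin at [430.  316.7  86. ] n 43 ell [5.7 8.7] px 257 151
tin at [553.9 302.6  87.7] n 90 ell [ 9.7 12.4] px 145 197
tin at [545.2 305.2  86.4] n 92 ell [ 7.6 15.2] px 287 160
tin at [506.5 390.9  87.1] n 110 ell [ 8.2 15.5] px 115 212
tin at [505.7 397.9  86.6] n 85 ell [ 7.1 14.4] px 287 145
```

View pics/v16.png

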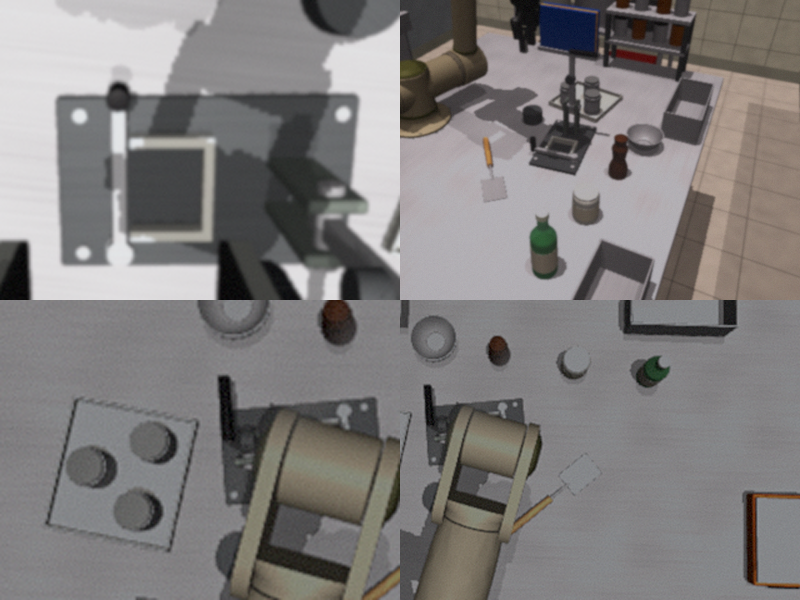

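```bash
python3 -c "
from h import *
print(r.hand_in())"
```

```text
the job is handed in; nothing more can be done
None
```

I pressed the two tins with proud lids, one at a time with the clamp fully shut, and let the lever come back up after each. I then moved the third tin, which was already sealed and had been knocked a few centimetres aside, into the tray with them. I closed the clamp on the empty nest and handed in at about 69 s. The hand-in gives no verdict.

**Last checks**
- **Lids:** both pressed lids dropped from about 101 mm to 91 mm above the table in the nest. That matches the sealed third tin, which measured 79.6 mm on the table. Each press ended against the stop: force rose to 52 N and 32 N with only about 0.3 mm more travel.
- **Tins:** all three stand upright inside the tray, with lid tops at about 87–88 mm as the top camera reads them.
- **Clamp:** the knob is within 1 mm of its fully shut position. It moved only 0.2 mm when I pushed it further with 26 N.
- **Press lever:** it looks upright in the final picture.
- **Bystanders:** I only checked these by eye. They look undisturbed in the final pictures, though the weight was partly hidden behind the arm.

**Didn't go cleanly**
- The grip slipped on the handle during the first lever return, reaching about 65 N at the wrist. I used a lighter grip the second time.
- Setting the first tin down in the tray gave a brief bump of about 47 N before it settled. The 120 N wrist limit was not reached in any reading.
- Some circle fits of the tins in the tray were up to about 15 mm off from the arm blocking the view, so the final placing was judged from the picture.

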